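Drive the pin out of the block into a catch tray

ROBOT

A 6-joint arm with a two-finger parallel gripper is mounted at the origin on the work surface; the furniture and walls round the work are solid. World frame = base frame: x ahead of the robot, y to its left, z up, the work surface at z = 0. Lengths are in m, angles in rad, forces in N, time in s.
With the tool pointing down it reaches from about 0.275 to 0.875 m from the base axis. Payload 12.5 kg.
Tool frame: the origin (TCP) lies at the very end of the fingers, on their centre line; the grasp point (between the pads) lies 19 mm behind it; x points along the fingers, y is the direction in which the jaws open and shut, and the axes are right-handed (so a half turn about x gives the same grasp; the last joint's range is limited). The gripper opens to 85 mm and grips with 20 to 120 N. Pads are 22 mm wide; open, the fingers measure 114 mm over their backs; the gripper's body (76 mm by 85 mm) begins 54 mm behind the grasp point. The pads swing forward as they close: fully open they stand 13 mm farther back than shut.
Start: joints at [1.262, 0.351, 1.652, -0, 1.139, -0.085], TCP at [0.122, 0.536, 0.191] pointing down, gripper open.
Joint ranges: [-2.75, 2.75], [-0.79, 2.1], [0.01, 2.65], [-1.57, 4.71], [0.07, 3.14], [-2.87, 2.87]. Speed limits (rad/s): [2.22, 2.22, 2.79, 3.14, 3.14, 3.14].

INTERFACE

Orientations are given as a 3x3 rotation matrix whose columns are the frame's x, y, z axes.
In Python, from bench import manip gives the robot as it stands. Calls block until the motion is done:
- manip.move_ptp(position, orientation): joint-space move of the TCP to a pose.
- manip.move_l(position, attitude=None, max_speed=0.15): straight line of the TCP; attitude=None keeps the orientation; max_speed is the mean speed in m/s.
- manip.move_j(angles): joint-space move.
- manip.set_gripper(opening, effort=None): opening from 0.0 (shut) to 1.0 (fully open); effort is the grip in N (None keeps the last); returns when the fingers have stopped.
- manip.dwell(seconds).
- manip.inverse_kinematics(position, orientation): joint angles nearest the present ones, or None.
- manip.grab_frame(name): name is "side" or "top" or "wrist"; returns (picture, depth): 384x512x3 uint8, red, green, blue; 384x512 float32, m along the optical axis (not along the pixel's ray), 0 where there is no reading.
- manip.get_calibration(name): a dict with "camera_matrix" (3x3 intrinsics, pixels), "k1" (the pictures are not rectified: a ray, as slopes to the right and down, at radius r is drawn at 1 + k1 r^2 times it, then the intrinsics apply), "R" (3x3) and "t" (3): a world point X has camera coordinates R X + t. Camera axes: x right, y down, z forward; pixel columns grow to the right and rows downward; lengths in m; the calibration is good to about 2 mm. A picture is of the moment at which its call begins: read the wrist's pose just before it. get_calibration takes no time and is no camera call; for the wrist camera it gives the pose at the moment of the call.
A pose or a line that the arm cannot do raises manip.Unreachable and nothing moves.
- manip.sign_off(): hands the job in, once; it reports no verdict.
Trained networks look in the newest picture that a camera, given by its name, has taken for a name from the list of things; names that differ only in an ending like _2 or _b are one class to them, and where a whole thing is asked for, a point or a joint stands for the part that bears it (a point fixed in the world has none). Each returns a list of dicts, best first, with "confidence" (0 to 1); they miss things now and then, are a little off and sometimes report something else, mostly with a low value. They report only what shows in the picture. A call takes as long as a camera call.
- manip.look_for(camera, name): "at" ([x, y, z] in m, in world coordinates, good to about 4 mm: the middle of the surface that is visible of it).
Readings, each from a call of its own:
- manip.current_time(): time.
- manip.current_qpos(): joint angles.
- manip.current_joint_vel(): joint speeds.
- manip.current_joint_torque(): joint torques, N m.
- manip.current_ee_pos(): TCP position.
- manip.current_tcp_rot(): TCP orientation.
- manip.current_force(): force on the tool from outside, world axes, zero at the start.
- manip.current_ft_torque(): the same for the moment, N m.
- manip.current_grip_width(): opening from 0.0 (shut) to 1.0 (fully open).
Only numpy, scipy, OpenCV 4.12 (cv2) and the standard library are available. Lean on these libraries where they do the work, as an engineer would, in place of code of your own. Each camera call takes 0.05 s, during which the arm holds its last target.

TASK

Set the small metal tray on the base plate close against the pin block, lengthwise under the end where the large bore opens, and let go of it. Then take the punch, push the pin out of the block with it through the small hole so that the pin drops into the tray, never beside it, and lay the punch back in its wooden rest as it lay before. Leave the pin lying in the tray without touching it with the gripper, and do not disturb the other tools.

Things in the scene. Friction and masses are not known exactly. Their poses are not given: they have to be found in the camera images.
- pin_block: Fixed plain steel block, 84 mm long in x (drive direction), 50 wide, 80 high, brass plug on top, on an 80 mm wide aluminium base plate, top 12 mm above the bench. Origin: under the block centre, 2 mm above the bench; z up. At the small-hole (-x) face a dark foot (12 thick, screw heads to 19) stands out 42 mm; at the large-bore (+x) face the plate runs on bare for 143 mm: place of the tray.
- bore_in (a point): Centre of the small round hole (15 mm diameter, 14 mm deep) in the block's face above the foot, 64 mm above the bench (52 above the plate); x points level into the hole along the bore, z up. Behind it the hole widens to the 20 mm bore. Only the punch's shank fits through it, so the pin can leave only by the far face.
- bore_out (a point): Centre of the open end of the 20 mm bore in the far face of the block, 84 mm along x from bore_in, 64 mm above the bench (52 above the plate); same axes.
- pin: Steel pin, 18 mm diameter, 64 mm long, x along it, about 120 g; origin at its centre. It starts inside the bore, rear end 15 to 18 mm in from bore_in. A spring shoe makes it slide stiffly (about 3 to 12 N) for the first half of the way. It tips and drops once its rear end is out; push the tip some 20 mm past the far face to clear it over the tray's end wall.
- pin_center (a point): Centre of the pin; same axes.
- tray_mid (a point): Centre (half-way up) of the loose open aluminium tray, outside 125 mm long (x) by 66 mm wide (y) by 24 mm high, walls and floor 4 mm, about 250 g, first on a plywood board whose top is 10 mm above the bench; grasp it across its 66 mm width.
- tray: The same tray; origin at the centre of its underside, x along its length, z up.
- punch_grip (a point): Grip point of the punch, on its axis in the dark steel handle (20 x 20 mm square section, from 40 mm behind to 30 mm ahead of this point). x points to the tip, z up as it lies. Ahead of the handle: a round shank, 9 mm diameter, 130 mm long. 200 mm overall, 220 g, centre of mass 15 to 20 mm ahead of this point. Loose, starts level in its rest.
- punch_tip (a point): Flat end of the punch's shank, on its axis, 160 mm ahead of punch_grip; same axes.
- punch: The same punch; origin on its axis, 60 mm ahead of punch_grip; same axes.
- rest_seat (a point): Where punch_grip lies when the punch is home in its rest, 47 mm above the bench; x is the direction of the tip, z up. The wooden rest is fixed: base top 10 mm above the bench, 180 x 44 mm; two posts 12 mm thick, 40 wide: 30 mm behind this point (28 mm notch for the handle, cheeks to 45 mm high) and 130 mm ahead (14 mm notch for the shank, cheeks to 52 mm).
- oilstone: Bystander, to be left alone: flat dark oilstone 25 x 75 x 10 mm, lying loose on the mat near the robot; origin at the centre of its underside.

How it is judged:
By the outcome, as a careful person would: the job done as asked, in the order asked, and still so for the second after the job is handed in, with the robot touching nothing.
It also fails if it takes over 61 s, if anything falls off the work surface, if the arm or the gripper's body presses on something with over 40 N, if the wrist force passes 120 N, or if a joint passes its speed limit or range.

## Working session

There is one attempt and no reset: what is moved stays moved. The work goes in short steps, each a Python script; the robot and the scene stay as the last script left them, time stands still between calls to the robot, and variables do not carry over. Pictures are saved under pics/ and viewed, and the job is handed in when it is done.

```bash
mkdir -p pics; ls; cat > h.py <<'E'
import numpy as np, cv2
from bench import manip
def save(cam,name):
    c=manip.get_calibration(cam)
    p,d=manip.grab_frame(cam)
    cv2.imwrite(f'pics/{name}.png',cv2.cvtColor(p,cv2.COLOR_RGB2BGR)); 
    np.savez(f'pics/{name}.npz',p=p,d=d,K=c['camera_matrix'],k1=c['k1'],R=c['R'],t=c['t'])
    return p,d,c
def cloud(d,c):
    K=np.array(c['camera_matrix']);k1=float(c['k1']);R=np.array(c['R']);t=np.array(c['t']).ravel()
    h,w=d.shape
    u,v=np.meshgrid(np.arange(w),np.arange(h))
    pts=np.stack([u.ravel(),v.ravel()],1).astype(float).reshape(-1,1,2)
    n=cv2.undistortPoints(pts,K,np.array([k1,0,0,0.]),).reshape(h,w,2)
    X=np.concatenate([n*d[...,None],d[...,None]],2)
    W=(X-t)@R
    W[d<=0]=np.nan
    return W
E
python3 - <<'E'
from h import *
for c in ['side','top','wrist']:
    p,d,cal=save(c,c+'0')
    print(c,cal['camera_matrix'],cal['k1'],cal['R'],cal['t'])
    for n in ['pin_block','bore_in','bore_out','tray','tray_mid','punch','punch_grip','punch_tip','rest_seat','oilstone']:
        r=manip.look_for(c,n)
        print(n,[(np.round(x['at'],4).tolist(),round(x['confidence'],2)) for x in r[:2]])
print(manip.current_time())
E
```

```text
pics
side [[450.22259462   0.         255.89847173]
 [  0.         450.22259462 193.09846319]
 [  0.           0.           1.        ]] -0.001178481778243275 [[-0.99217937 -0.1241193   0.01320998]
 [-0.06008462  0.38215853 -0.92214136]
 [ 0.10940724 -0.91572335 -0.38662747]] [0.54883044 0.03931916 1.07708938]
pin_block []
bore_in [([0.4715, 0.1032, 0.0278], 0.83)]
bore_out [([0.4732, 0.0985, 0.0264], 0.92)]
tray [([0.5961, 0.2622, 0.0158], 0.71)]
tray_mid [([0.5952, 0.2608, 0.0255], 0.67)]
punch [([0.6485, 0.1505, 0.0483], 0.75), ([0.4704, 0.0995, 0.025], 0.16)]
punch_grip [([0.6459, 0.1041, 0.0159], 0.68), ([0.6501, 0.1472, 0.0507], 0.51)]
punch_tip [([0.6521, 0.1484, 0.047], 0.87), ([0.3859, 0.1816, 0.0134], 0.69)]
rest_seat [([0.6454, 0.1048, 0.0145], 0.79)]
oilstone [([0.3894, 0.1798, 0.0102], 0.53)]
top [[482.25647891   0.         254.68772362]
 [  0.         482.25647891 184.60271336]
 [  0.           0.           1.        ]] -0.1556006849242065 [[ 0.01791622 -0.99954224 -0.02437858]
 [-0.99520373 -0.01548263 -0.09659098]
 [ 0.09616932  0.0259922  -0.99502556]] [0.12744678 0.
[... 289 characters left out ...]
1207, 0.0551], 0.66)]
punch_grip [([0.6497, 0.1256, 0.0563], 0.57)]
punch_tip [([0.6502, 0.1252, 0.0535], 0.71)]
rest_seat [([0.6434, 0.0771, 0.0087], 0.78)]
oilstone [([0.3888, 0.1802, 0.0068], 0.53)]
wrist [[281.66172327   0.         260.39247085]
 [  0.         281.66172327 185.84183826]
 [  0.           0.           1.        ]] -0.037054403644017686 [[ 2.21909142e-01  9.75067334e-01  1.62586959e-04]
 [ 9.38961747e-01 -2.13737058e-01  2.69568744e-01]
 [ 2.62882428e-01 -5.96671057e-02 -9.62981135e-01]] [-0.55022844 -0.03580246  0.37720069]
pin_block []
bore_in []
bore_out []
tray []
tray_mid []
punch []
punch_grip []
punch_tip []
rest_seat []
oilstone [([0.3942, 0.183, 0.0103], 0.7)]
1.65
```

View pics/side0.png

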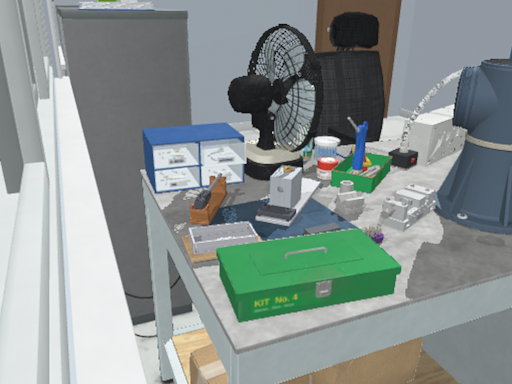

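View pics/top0.png

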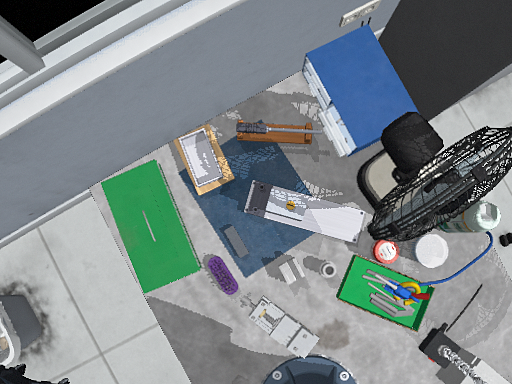

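View pics/wrist0.png

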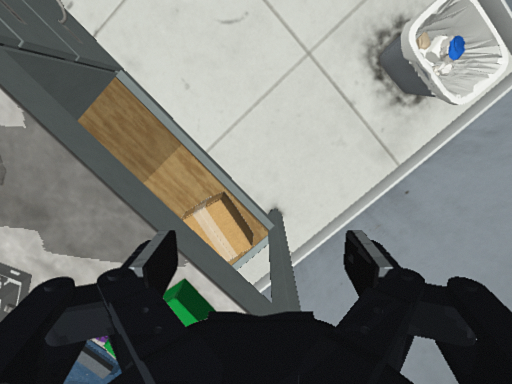

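```bash
python3 - <<'E'
import cv2,numpy as np
im=cv2.imread('pics/top0.png')[90:290,150:390]
cv2.imwrite('pics/top0z.png',cv2.resize(im,None,fx=3.3,fy=3,interpolation=cv2.INTER_CUBIC)[:, :])
im=cv2.imread('pics/side0.png')[150:275,150:350]
cv2.imwrite('pics/side0z.png',cv2.resize(im,None,fx=4,fy=4,interpolation=cv2.INTER_CUBIC))
E
```

```text
(no output)
```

View pics/top0z.png

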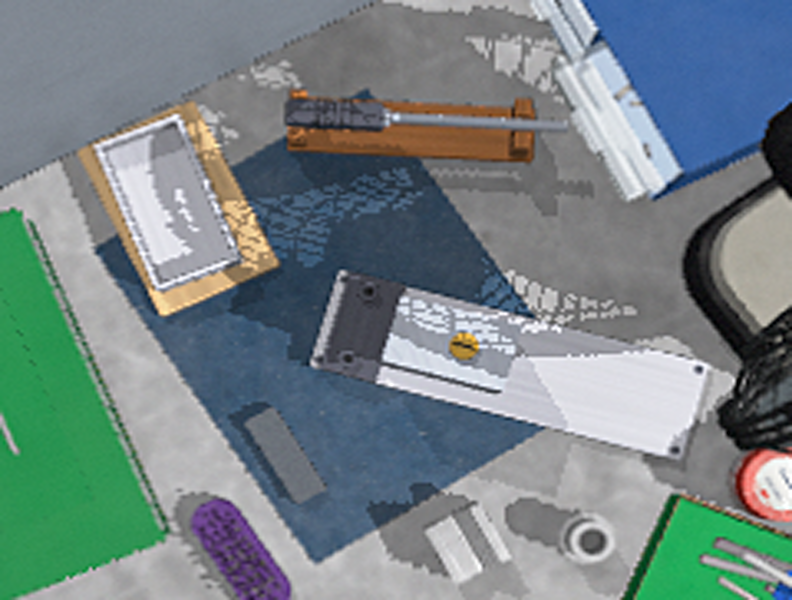

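View pics/side0z.png

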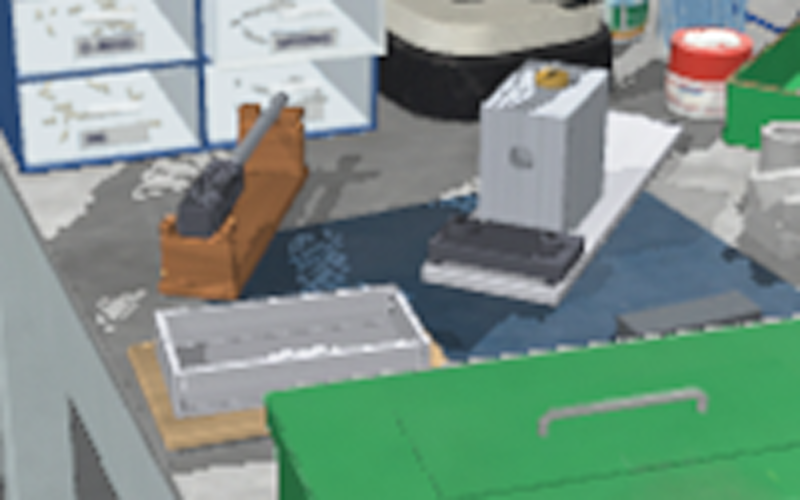

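```bash
cat > an.py <<'E'
import numpy as np,cv2
from h import cloud
def load(n):
    z=np.load(f'pics/{n}.npz'); c=dict(camera_matrix=z['K'],k1=z['k1'],R=z['R'],t=z['t']); return z['p'],z['d'],c
E
python3 - <<'E'
from an import *
p,d,c=load('top0'); W=cloud(d,c)
# heightmap
sel=(W[...,0]>.3)&(W[...,0]<.85)&(W[...,1]>-.2)&(W[...,1]<.4)
h=np.where(sel,W[...,2],np.nan)
def win(z0,z1,x0,x1,y0,y1):
    m=(W[...,2]>z0)&(W[...,2]<z1)&(W[...,0]>x0)&(W[...,0]<x1)&(W[...,1]>y0)&(W[...,1]<y1); return W[m],m
for nm,b in dict(blocktop=(.07,.09,.4,.55,-.05,.12),tray=(.026,.045,.5,.7,.2,.35),punch=(.043,.07,.6,.72,-.05,.2),stone=(.006,.016,.34,.44,.14,.22)).items():
    P,m=win(*b); 
    r=cv2.minAreaRect((P[:,:2]*1000).astype(np.float32)); print(nm,len(P),r,np.median(P[:,2]))
vis=np.clip((np.nan_to_num(h,nan=-.02)+.02)/.14,0,1)*255
cv2.imwrite('pics/hm.png',cv2.resize(cv2.applyColorMap(vis.astype(np.uint8),cv2.COLORMAP_JET)[60:290,150:440],None,fx=2.6,fy=2.6,interpolation=0))
# high things near
for (x0,x1,y0,y1) in [(.3,.5,-.25,-.05),(.5,.7,-.25,-.05),(.7,.8,0,.1),(.7,.8,.1,.2),(.7,.8,.2,.35)]:
    m=(W[...,0]>x0)&(W[...,0]<x1)&(W[...,1]>y0)&(W[...,1]<y1)&(W[...,2]>.1)
    if m.any(): print((x0,x1,y0,y1),m.sum(),W[m].min(0),W[m].max(0))
E
```

```text
blocktop 216 ((475.1553649902344, 64.04576110839844), (83.79708099365234, 50.27613830566406), 75.2605972290039) 0.08908486129599705
tray 296 ((586.2695922851562, 266.36444091796875), (125.98692321777344, 66.43524169921875), 23.087987899780273) 0.03275920081821866
punch 839 ((674.0452880859375, 61.839046478271484), (233.43421936035156, 110.20079040527344), 81.84844207763672) 0.05508316149462061
stone 370 ((389.58758544921875, 179.77195739746094), (79.63339233398438, 99.49655151367188), 89.60066986083984) 0.010829030399847804
(0.3, 0.5, -0.25, -0.05) 3604 [ 0.30010272 -0.24983313  0.10005512] [ 0.49995586 -0.0912007   0.39640947]
(0.5, 0.7, -0.25, -0.05) 6169 [ 0.50006468 -0.24994376  0.10041937] [ 0.69999671 -0.05001297  0.40166774]
(0.7, 0.8, 0, 0.1) 219 [7.35793769e-01 2.74052655e-04 1.00146870e-01] [0.79992646 0.02591348 0.13315756]
(0.7, 0.8, 0.2, 0.35) 20 [0.79475374 0.34085359 0.17401629] [0.79986187 0.34999338 0.20230256]
```

View pics/hm.png

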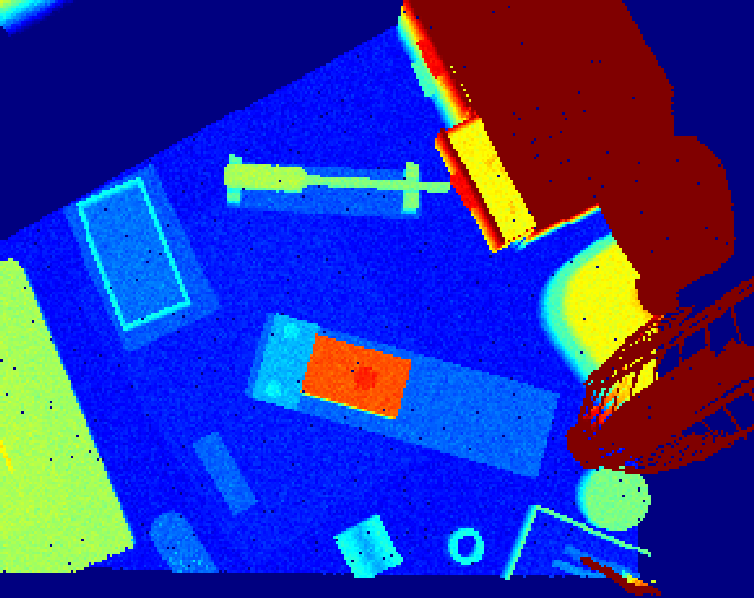

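```bash
python3 - <<'E'
from an import *
p,d,c=load('top0'); W=cloud(d,c)
def win(z0,z1,x0,x1,y0,y1):
    m=(W[...,2]>z0)&(W[...,2]<z1)&(W[...,0]>x0)&(W[...,0]<x1)&(W[...,1]>y0)&(W[...,1]<y1); return W[m],m
P,m=win(.075,.11,.42,.54,-.0,.12)
r=cv2.minAreaRect((P[:,:2]*1000).astype(np.float32)); print('block',len(P),r,np.median(P[:,2]))
P,m=win(.006,.035,.38,.56,-.12,.18)
P=P[(P[:,0]-.475)*(-.967)+(P[:,1]-.064)*.2545<1]
r=cv2.minAreaRect((P[:,:2]*1000).astype(np.float32)); print('plate all',len(P),r)
n,lab,st,ce=cv2.connectedComponentsWithStats(((W[...,2]>.006)&(W[...,2]<.12)&(W[...,0]<.8)&(W[...,0]>.3)).astype(np.uint8))
for i in range(1,n):
    if st[i,4]>60:
        Q=W[lab==i]; print(i,st[i],np.round(Q.mean(0),3),cv2.minAreaRect((Q[:,:2]*1000).astype(np.float32)))
P,m=win(.043,.075,.61,.69,-.03,.2)
# punch handle vs shank
for y in np.arange(-.03,.2,.01):
    q=P[(P[:,1]>=y)&(P[:,1]<y+.01)]
    if len(q): print(round(y,3),len(q),np.round([q[:,0].min(),q[:,0].max(),q[:,0].mean(),np.median(q[:,2]),q[:,2].max()],4))
T=np.array([.448,-.0385])
m=(W[...,2]>.05)&(np.hypot(W[...,0]-T[0],W[...,1]-T[1])<.16)
Q=W[m]; Q=Q[(Q[:,1]<-.06)]
for z in np.arange(.05,.45,.05):
    q=Q[(Q[:,2]>=z)&(Q[:,2]<z+.05)]
    if len(q): k=np.hypot(q[:,0]-T[0],q[:,1]-T[1]).argmin(); print('fan',z,q[k],np.hypot(*(q[k,:2]-T)))
m=(W[...,1]>.3)&(W[...,0]>.3)&(W[...,0]<.7); print('box',np.nanmax(W[m][:,2]))
# wrist fingers
p,d,c=load('wrist0'); W=cloud(d,c)
import json
E
python3 - <<'E'
from an import *
from bench import manip
p,d,c=load('wrist0'); W=cloud(d,c)
R=manip.current_tcp_rot(); t=manip.current_ee_pos(); print(R,t,manip.current_grip_width())
L=(W-t)@np.array(R)
m=(d>0)&(d<.3); Q=L[m]
for s in (-1,1):
    q=Q[(Q[:,1]*s>0)&(Q[:,0]>-.12)]; print(s,q[:,0].max(), np.percentile(q[:,0],99), q[q[:,0].argsort()[-5:]])
    q2=q[q[:,0]>-.05]; print(abs(q2[:,1]).min(),abs(q2[:,1]).max(),q2[:,2].min(),q2[:,2].max())
E
```

```text
block 882 ((475.18426513671875, 64.01364135742188), (84.15238952636719, 50.27024459838867), 75.32882690429688) 0.09148782497919067
plate all 3234 ((469.09490966796875, 29.620208740234375), (175.55099487304688, 300.851806640625), 1.2135735750198364)
1 [ 236   58  145   99 2990] [0.664 0.022 0.054] ((642.8259887695312, 18.854171752929688), (279.6706848144531, 228.3939666748047), 48.323795318603516)
2 [   0   60  146   99 2658] [0.7   0.586 0.054] ((692.4653930664062, 599.0184326171875), (7.28936767578125, 437.7540283203125), 30.12555503845215)
4 [ 174  123   61   72 2369] [0.584 0.261 0.015] ((586.7535400390625, 259.6148986816406), (151.53717041015625, 102.0297622680664), 26.899795532226562)
9 [ 356  149   57   58 1548] [ 0.541 -0.146  0.056] ((545.3545532226562, -156.07069396972656), (99.4897232055664, 101.72640228271484), 35.300174713134766)
13 [452 151  20  16  74] [ 0.581 -0.329  0.1  ] ((580.5733642578125, -329.6119384765625), (10.335077285766602, 38.797122955322266), 36.94102478027344)
20 [412 157  27  21  94] [ 0.564 -0.251  0.08 ] ((564.6177978515625, -249.63827514648438), (16.
[... 3784 characters left out ...]
03045
box 0.28186109224594447
[[-2.39739079e-05  2.21939054e-01  9.75060540e-01]
 [-2.19149535e-05  9.75060539e-01 -2.21939055e-01]
 [-9.99999999e-01 -2.66891529e-05 -1.85122275e-05]] [0.12202293 0.53627529 0.1914898 ] 1.0018907672551054
-1 -0.05157732304763289 -0.05676196871196289 [[-0.05218394 -0.04271813 -0.00026919]
 [-0.05208857 -0.04265393 -0.0013432 ]
 [-0.05198033 -0.04286674 -0.00518098]
 [-0.0517755  -0.04288748 -0.00563526]
 [-0.05157732 -0.04288924  0.00575946]]Traceback (most recent call last):
  File "<stdin>", line 9, in <module>
    return umr_minimum(a, axis, None, out, keepdims, initial, where)
ValueError: zero-size array to reduction operation minimum which has no identity
```

```bash
python3 - <<'E'
from an import *
from bench import manip
p,d,c=load('wrist0'); W=cloud(d,c)
R=np.array(manip.current_tcp_rot()); t=np.array(manip.current_ee_pos())
L=(W-t)@R
print('cam in tool',(-np.array(c['R']).T@c['t']-t)@R, (np.array(c['R'])[2])@R)
for (u,v) in [(165,240),(170,260),(150,270),(175,285),(355,240),(375,240),(350,260),(385,270),(345,285)]:
    print(u,v,d[v,u],np.round(L[v,u],4))
for q in ([.586,.266,.25],):
    pass
E
```

```text
cam in tool [-1.81486787e-01  1.78382182e-04 -6.71839747e-02] [9.62976139e-01 1.90538188e-04 2.69586570e-01]
165 240 0.12662894 [-0.0661 -0.0429 -0.0095]
170 260 0.13291894 [-0.063  -0.0427  0.0026]
150 270 0.10771332 [-0.0865 -0.0424 -0.0069]
175 285 0.4259028 [ 0.1879 -0.1299  0.1932]
355 240 0.12623116 [-0.0665  0.0428 -0.0096]
375 240 0.9385185 [0.6732 0.3852 0.3609]
350 260 0.1333442 [-0.0626  0.0429  0.0028]
385 270 0.10455214 [-0.0893  0.047  -0.0086]
345 285 0.88250035 [0.5839 0.2676 0.4723]
```

```bash
python3 - <<'E'
from an import *
p,d,c=load('wrist0')
W=cloud(d,c)
from bench import manip
R=np.array(manip.current_tcp_rot()); t=np.array(manip.current_ee_pos())
L=(W-t)@R
for v in range(228,300,8):
    print(v,[(u,round(float(L[v,u,0]),3),round(float(L[v,u,1]),3),round(float(L[v,u,2]),3)) for u in range(120,186,8)if d[v,u]<.3])
im=cv2.imread('pics/wrist0.png')[200:384,60:440]
cv2.imwrite('pics/w0z.png',cv2.resize(im,None,fx=2.1,fy=2.1))
E
```

```text
228 []
236 [(160, -0.064, -0.046, -0.01), (168, -0.063, -0.042, -0.01)]
244 [(144, -0.063, -0.054, -0.006), (152, -0.071, -0.047, -0.01), (160, -0.071, -0.044, -0.01), (168, -0.062, -0.043, -0.006), (176, -0.052, -0.043, -0.0)]
252 [(136, -0.071, -0.054, -0.006), (144, -0.078, -0.048, -0.01), (152, -0.078, -0.045, -0.01), (160, -0.075, -0.042, -0.008), (168, -0.065, -0.042, -0.003), (176, -0.053, -0.043, 0.004)]
260 [(128, -0.077, -0.055, -0.006), (136, -0.085, -0.048, -0.01), (144, -0.084, -0.045, -0.01), (152, -0.084, -0.042, -0.01), (160, -0.075, -0.043, -0.004), (168, -0.065, -0.043, 0.001), (176, -0.055, -0.042, 0.007)]
268 [(120, -0.092, -0.051, -0.011), (128, -0.093, -0.048, -0.012), (136, -0.089, -0.046, -0.009), (144, -0.09, -0.043, -0.01), (152, -0.084, -0.043, -0.006), (160, -0.077, -0.042, -0.002), (168, -0.068, -0.042, 0.004), (176, -0.055, -0.043, 0.012)]
276 [(120, -0.098, -0.048, -0.011), (128, -0.098, -0.045, -0.012), (136, -0.096, -0.043, -0.011), (144, -0.09, -0.043, -0.007), (152, -0.085, -0.042, -0.003), (160, -0.078, -0.042, 0.002), (168, -0.069, -0.042, 0.007)]
284 [(120, -0.102, -0.046, -0.011), (128, -0.101, -0.044, -0.011), (136, -0.102, -0.041, -0.011), (144, -0.09, -0.044, -0.003), (152, -0.086, -0.042, -0.0), (160, -0.079, -0.042, 0.004), (168, -0.07, -0.042, 0.011)]
292 [(120, -0.105, -0.045, -0.01), (128, -0.106, -0.042, -0.011), (136, -0.111, -0.036, -0.015), (144, -0.113, -0.033, -0.016), (152, -0.113, -0.031, -0.017), (160, -0.08, -0.042, 0.008)]
```

View pics/w0z.png

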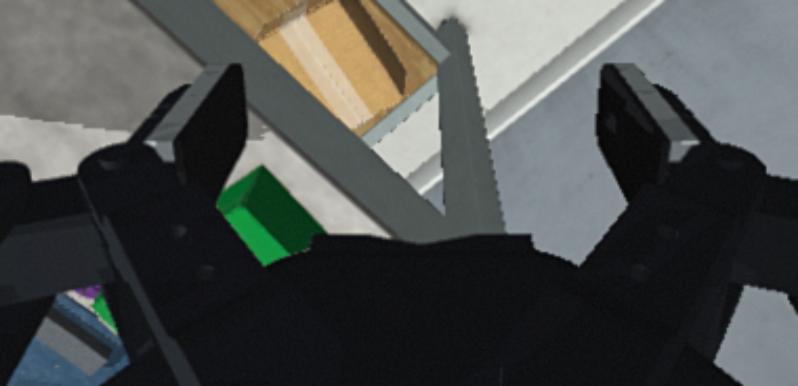

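```bash
cat >> h.py <<'E'
def ori(yaw,lean=0.):
    y=np.array([np.cos(yaw),np.sin(yaw),0]); a=np.array([-np.sin(yaw),np.cos(yaw),0])
    x=-(np.cos(lean)*np.array([0,0,1.])+np.sin(lean)*a)
    return np.stack([x,y,np.cross(x,y)],1)
D=np.pi/180
E
cat > an.py <<'E'
import numpy as np,cv2
from h import cloud
def load(n):
    z=np.load(f'pics/{n}.npz'); c=dict(camera_matrix=z['K'],k1=z['k1'],R=z['R'],t=z['t']); return z['p'],z['d'],c
def toolcloud(n):
    p,d,c=load(n); W=cloud(d,c); z=np.load(f'pics/{n}_tcp.npz'); return p,d,c,W,(W-z['t'])@z['R']
E
cat >> h.py <<'E'
def savew(name):
    R=np.array(manip.current_tcp_rot()); t=np.array(manip.current_ee_pos()); np.savez(f'pics/{name}_tcp.npz',R=R,t=t)
    return save('wrist',name)
E
python3 - <<'E'
from h import *
O=ori(-66.9*D,12*D)
P=np.array([.5863,.2664,.03])-O[:,0]*.13
q=manip.inverse_kinematics(P,O); print(q)
manip.move_ptp(P,O)
print(manip.current_time(),manip.current_ee_pos(),manip.current_qpos(), manip.current_force())
savew('w1'); save('side','s1'); 
E
```

```text
[ 0.36025255  0.73203751  1.13310075 -0.00895303  1.48571002  1.52957546]
3.675 [0.61069474 0.27785986 0.15731813] [ 0.36161376  0.73163903  1.13339874 -0.00877566  1.48563236  1.52905174] [ 0.06010534  0.71072577 -1.12908056]
```

```bash
sleep 1; ls pics
```

```text
hm.png
s1.npz
s1.png
side0.npz
side0.png
side0z.png
top0.npz
top0.png
top0z.png
w0z.png
w1.npz
w1.png
w1_tcp.npz
wrist0.npz
wrist0.png
```

View pics/w1.png

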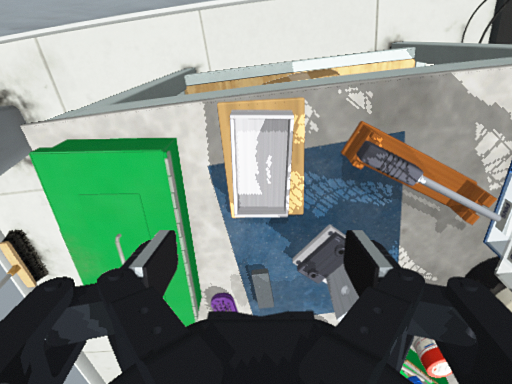

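View pics/s1.png

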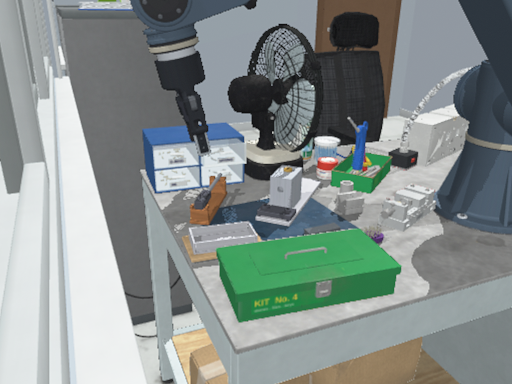

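```bash
python3 - <<'E'
from an import *
p,d,c,W,L=toolcloud('w1')
def rect(m): 
    return cv2.minAreaRect((W[m][:,:2]*1000).astype(np.float32)), np.median(W[m][:,2]), m.sum()
# tray rim
m=(W[...,2]>.026)&(W[...,2]<.042)&(abs(W[...,0]-.586)<.1)&(abs(W[...,1]-.266)<.1)&(d>.2)
print('tray',rect(m))
m=(abs(W[...,0]-.586)<.04)&(abs(W[...,1]-.266)<.03)&(d>.2)
print('floor z',np.nanmedian(W[m][:,2]))
m=(W[...,2]>.006)&(W[...,2]<.045)&(abs(W[...,0]-.586)<.1)&(abs(W[...,1]-.266)<.1)&(d>.2)
print('board',rect(m))
q=L[(d>0)&(d<.2)]; q=q[abs(q[:,2])<.013]
print(np.percentile(q[:,0],[90,99,99.9]),)
E
```

```text
tray (((593.6641845703125, 256.76312255859375), (127.49273681640625, 229.85321044921875), 26.83514976501465), np.float64(0.03262261934534148), np.int64(1828))
floor z 0.012895111675418614
board (((592.28076171875, 253.8741455078125), (149.08303833007812, 232.12498474121094), 25.771709442138672), np.float64(0.012827525572901602), np.int64(10689))
[-0.07917293 -0.05748867 -0.05295253]
```

```bash
python3 - <<'E'
from an import *
p,d,c=load('s1'); W=cloud(d,c); z=np.load('pics/w1_tcp.npz'); L=(W-z['t'])@z['R']
m=(abs(L[...,1])<.07)&(abs(L[...,2])<.05)&(L[...,0]>-.25)&(L[...,0]<.05)
q=L[m]; v,u=np.where(m); print(len(q))
for a in np.arange(-.12,.02,.008):
    k=(q[:,0]>=a)&(q[:,0]<a+.008)
    if k.any(): print(round(a,3),k.sum(),np.round(q[k].min(0),3),np.round(q[k].max(0),3),u[k].min(),u[k].max(),v[k].min(),v[k].max())
p,d,c,W,L=toolcloud('w1')
m=(W[...,2]>.024)&(W[...,2]<.044)&(abs(W[...,0]-.586)<.09)&(abs(W[...,1]-.266)<.075)&(d>.2)
n,lab,st,ce=cv2.connectedComponentsWithStats(m.astype(np.uint8))
for i in range(1,n):
    if st[i,4]>100: print(st[i],cv2.minAreaRect((W[lab==i][:,:2]*1000).astype(np.float32)),np.median(W[lab==i][:,2]))
im=cv2.imread('pics/s1.png')[90:180,140:260]; cv2.imwrite('pics/s1z.png',cv2.resize(im,None,fx=6,fy=6,interpolation=2))
E
```

```text
3538
-0.12 59 [-0.119 -0.069 -0.018] [-0.112  0.042  0.016] 178 204 109 125
-0.112 42 [-0.112 -0.07  -0.018] [-0.104  0.033  0.007] 181 203 114 130
-0.104 13 [-0.103 -0.07  -0.015] [-0.096  0.052  0.012] 182 207 118 134
-0.096 46 [-0.096 -0.064 -0.013] [-0.088  0.046  0.01 ] 184 206 121 137
-0.088 92 [-0.088 -0.059 -0.013] [-0.08   0.045  0.01 ] 186 207 122 142
-0.08 78 [-0.08  -0.059 -0.012] [-0.072  0.049  0.01 ] 187 208 126 146
-0.072 73 [-0.072 -0.059 -0.012] [-0.064  0.045  0.01 ] 188 209 132 151
-0.064 65 [-0.064 -0.059 -0.012] [-0.056  0.05   0.01 ] 189 210 136 155
-0.056 28 [-0.056 -0.052 -0.01 ] [-0.053  0.045  0.009] 191 210 140 156
[ 230  113   64  104 1441] ((588.0797119140625, 266.8489990234375), (124.91109466552734, 66.13041687011719), 22.93921661376953) 0.032375920351955155
```

View pics/s1z.png

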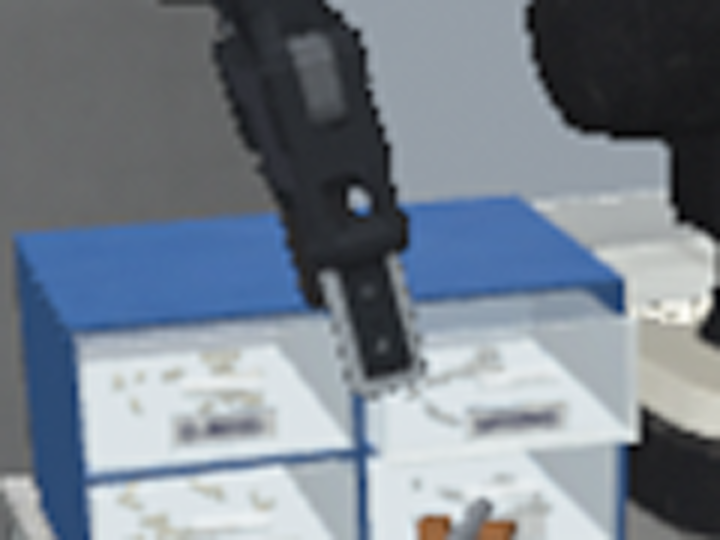

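```bash
python3 - <<'E'
from h import *
O=ori(-67*D,12*D)
tip=np.array([.5874,.2666,.016])
P=tip+O[:,0]*.053
print(manip.inverse_kinematics(P,O))
manip.move_l(P-O[:,0]*.04,O,max_speed=.25)
savew('w2'); save('side','s2')
print(manip.current_time(),manip.current_force(),manip.current_ee_pos())
E
python3 - <<'E'
from an import *
p,d,c,W,L=toolcloud('w2')
m=(W[...,2]>.026)&(W[...,2]<.044)&(abs(W[...,0]-.586)<.09)&(abs(W[...,1]-.266)<.075)&(d>.16)
n,lab,st,ce=cv2.connectedComponentsWithStats(m.astype(np.uint8))
for i in range(1,n):
    if st[i,4]>100: print(st[i],cv2.minAreaRect((W[lab==i][:,:2]*1000).astype(np.float32)),np.median(W[lab==i][:,2]),cv2.minAreaRect((L[lab==i][:,1:]*1000).astype(np.float32)))
E
```

```text
[ 0.35748733  0.88813381  1.35313341 -0.01019806  1.10958939  1.53235545]
4.65 [-0.28494704 -0.01186686  0.68181038] [0.58629445 0.26614916 0.00528792]
[ 203  191  115  115 2428] ((571.470458984375, 259.8529968261719), (88.7392349243164, 66.50657653808594), 22.9487361907959) 0.032337214457175564 ((0.07041549682617188, 20.62993049621582), (66.506591796875, 87.8056411743164), 0.06570296734571457)
```

View pics/w2.png

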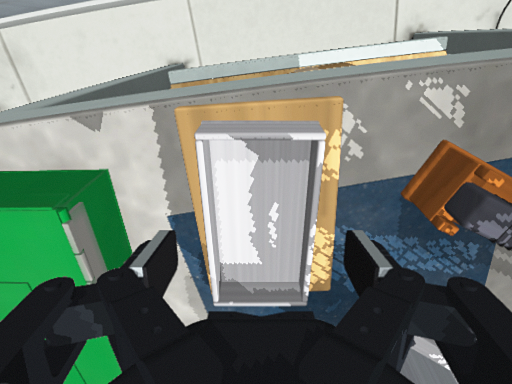

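View pics/s2.png

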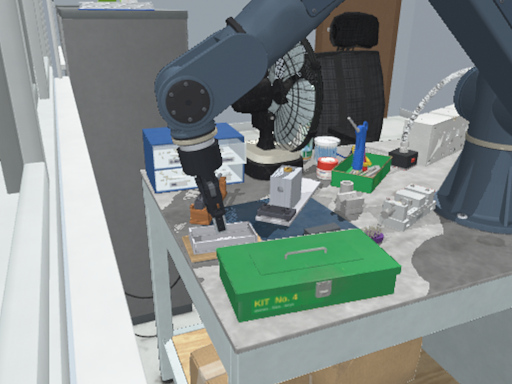

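```bash
python3 - <<'E'
from h import *
O=ori(-67*D,12*D)
tip=np.array([.5874,.2666,.017])
P=tip+O[:,0]*.050
manip.move_l(P,O,max_speed=.15)
print(manip.current_force(),manip.current_ee_pos()-P)
savew('w3a')
manip.set_gripper(0.5,effort=50)
print(manip.current_time(),manip.current_force(),manip.current_grip_width())
savew('w3');save('side','s3')
E
python3 - <<'E'
from an import *
for n in ('w3a','w3'):
    p,d,c,W,L=toolcloud(n)
    for s in (-1,1):
        m=(d>0)&(d<.2)&(L[...,1]*s>.02)&(abs(L[...,2])<.013)&(L[...,0]>-.12)&(abs(L[...,1])<.05)
        q=L[m]; print(n,s,len(q),np.percentile(q[:,0],[95,99,100]),np.percentile(abs(q[q[:,0]>-.08,1]),[5,50]))
E
```

```text
[0.32865277 0.08614065 0.27184767] [2.48180909e-04 9.74219807e-05 5.35914212e-04]
5.4167 [ 0.39606572 -0.10528569  4.49365407] 0.7615647073532408
w3a -1 4623 [-0.04166147 -0.03157017 -0.02968319] [0.02207371 0.04171429]
w3a 1 4743 [-0.04166859 -0.03931401 -0.03806234] [0.02223329 0.04264504]
w3 -1 4322 [-0.04272314 -0.03200282 -0.02918963] [0.02170855 0.03076827]
w3 1 4307 [-0.04257082 -0.04145442 -0.04012013] [0.02178852 0.03141537]
```

View pics/w3.png

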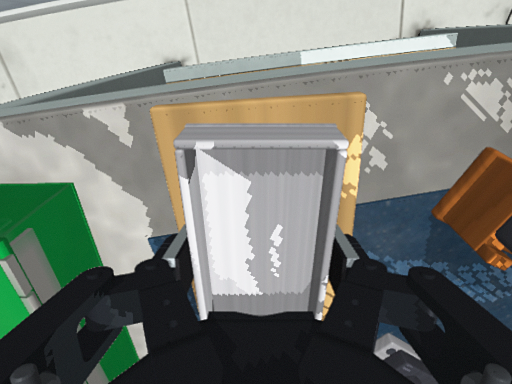

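View pics/s3.png

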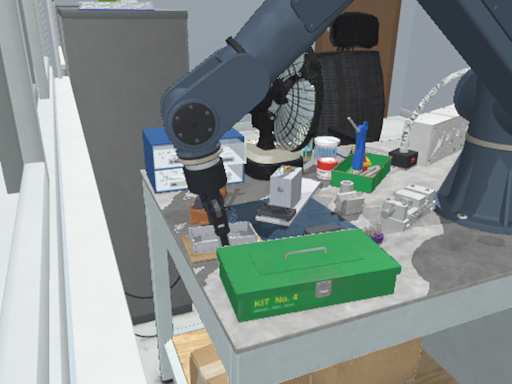

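```bash
python3 - <<'E'
from an import *
p,d,c=load('top0'); W=cloud(d,c)
p2,d2,c2=load('side0'); W2=cloud(d2,c2)
a=75.33*np.pi/180; dd=-np.array([np.cos(a),np.sin(a)]); ee=np.array([np.sin(a),-np.cos(a)]) # ee ~ +x
C=np.array([.4752,.064])
for nm,V in (('top',W),('side',W2)):
    X=V.reshape(-1,3); X=X[np.isfinite(X[:,0])]
    s=(X[:,:2]-C)@dd; l=(X[:,:2]-C)@ee
    k=(s>.06)&(s<.3)&(abs(l)<.2)&(X[:,2]>.04)&(X[:,2]<.6); s,l,z=s[k],l[k],X[k,2]
    for l0 in np.arange(-.2,.2,.03):
        row=[]
        for z0 in np.arange(.04,.6,.05):
            q=(l>=l0)&(l<l0+.03)&(z>=z0)&(z<z0+.05); row.append('  . ' if q.sum()<2 else f'{np.sort(s[q])[1]*1000:4.0f}')
        print(nm,f'{l0:.2f}',*row)
E
```

```text
top -0.20  172   .    .    .    .    .    .    .    .    .    .    . 
top -0.17  172   .    .    .    .    .    .    .    .    .    .    . 
top -0.14  176  265  254   .    .    .    .    .    .    .    .    . 
top -0.11  179  268  205   .    .    .    .    .    .    .    .    . 
top -0.08  183   .    .    .    .    .    .    .    .    .    .    . 
top -0.05  223   .    .   172  174   .    .    .    .    .    .    . 
top -0.02  231  180  172  165  167  174  208   .    .    .    .    . 
top 0.01  212  188  172  166  168  180  195   .    .    .    .    . 
top 0.04  191  186  178  175  176  178  210   .    .    .    .    . 
top 0.07  157  203  198  198  197  196  208  245   .    .    .    . 
top 0.10  149  220  198  178  185  218  221  257   .    .    .    . 
top 0.13   67   67  203  148  151  245  247  281   .    .    .    . 
top 0.16   61   60  261  141  142  266  271   .    .    .    .    . 
top 0.19   61   73  292  294  149  292   .    .    .    .    .    . 
side -0.20  167   .    .    .    .    .    .    .    .    .    .    . 
side -0.17  166   .    .    .    .    .    .    .    .  
[... 158 characters left out ...]
ide -0.08  180   .    .    .    .    .    .    .    .    .    .    . 
side -0.05  218   .   175  167  169   .    .    .    .    .    .    . 
side -0.02  230  174  163  161  163  172   .    .    .    .    .    . 
side 0.01  205  182  167  163  165  178  192   .    .    .    .    . 
side 0.04  192  183  171  173  173  177  205   .    .    .    .    . 
side 0.07  157  196  193  194  194  191  212  245   .    .    .    . 
side 0.10  146  206  194  172  184  219  223  256   .    .    .    . 
side 0.13   64   62  163  143  151  241  246  277   .    .    .    . 
side 0.16   60   60  146  134  140  263  271   .    .    .    .    . 
side 0.19   64   77  151  141  145  288   .    .    .    .    .    .
```

```bash
cat >> h.py <<'E'
C=np.array([.4752,.0640]); A=75.33*D
dd=-np.array([np.cos(A),np.sin(A)]); ee=np.array([np.sin(A),-np.cos(A)])
OP=ori(A-np.pi/2,12*D)
G0=(np.array([.5874,.2666,.017])+ori(-67*D,12*D)[:,0]*.050)-np.array([.5874,.2666,.010])
def traytcp(s,l,z):
    a=A-np.pi/2+67*D; c,sn=np.cos(a),np.sin(a)
    g=np.array([c*G0[0]-sn*G0[1],sn*G0[0]+c*G0[1],G0[2]])
    p=C+s*dd+l*ee
    return np.array([p[0],p[1],z])+g
E
python3 - <<'E'
from h import *
P=manip.current_ee_pos()
manip.move_l(np.array(P)+[0,0,.14],max_speed=.25)
print(manip.current_time(),manip.current_force(),manip.current_grip_width())
for w in [(.06,-.09,.135),(.112,-.085,.065),(.112,0,.03),(.112,0,.0145)]:
    print(manip.inverse_kinematics(traytcp(*w),OP))
manip.move_l(traytcp(.06,-.09,.135),OP,max_speed=.3)
print(manip.current_time(),manip.current_force(),manip.current_grip_width())
save('side','s4');save('top','t4')
E
```

```text
6.2333 [-1.29906089e-03 -6.24509970e-01 -2.82118811e+00] 0.7593473776434818
[ 0.08599153  0.23718036  2.1293097  -0.26066854  0.86329088  0.52072979]
[-0.04796948  0.37079381  2.20678257 -0.34890063  0.63733011  0.49702165]
[-0.08624682  0.54598157  2.01810988 -0.34882681  0.64293279  0.45676806]
[-0.08624682  0.57910682  2.01977095 -0.36563042  0.610341    0.47751014]
7.4583 [-0.53542776  0.76993594 -1.39973322] 0.7615326592098168
```

View pics/s4.png

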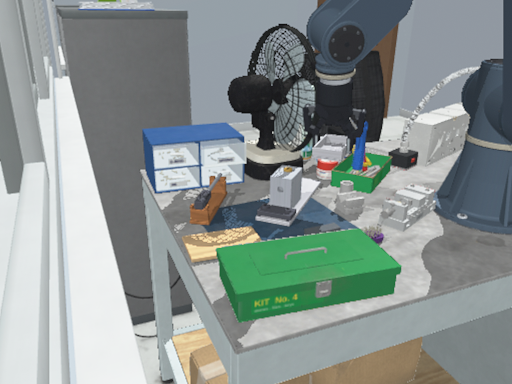

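View pics/t4.png

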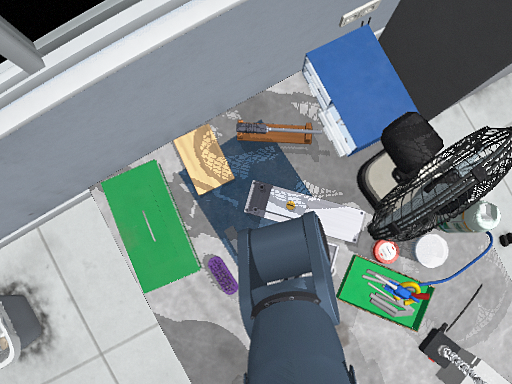

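```bash
python3 - <<'E'
from h import *
from an import load
for n in ('t4','s4'):
    p,d,c=load(n); W=cloud(d,c)
    p0,d0,c0=load('top0' if n=='t4' else 'side0')
    m=(d>0)&((d0-d>.03)|((d0==0)&(d<.9)))
    X=W[m]; T=C+.06*dd-.09*ee
    s=(X[:,:2]-T)@dd; l=(X[:,:2]-T)@ee
    for z0 in np.arange(.1,.7,.05):
        q=(X[:,2]>=z0)&(X[:,2]<z0+.05)&(abs(s)<.2)&(abs(l)<.25)
        if q.sum()>5: print(n,round(z0,2),'s max',np.round(np.sort(s[q])[-3],3),'l',np.round([l[q].min(),l[q].max()],3))
E
```

```text
t4 0.1 s max 0.062 l [-0.013  0.029]
t4 0.15 s max 0.065 l [-0.051  0.033]
t4 0.2 s max -0.015 l [-0.06   0.068]
t4 0.25 s max 0.168 l [0.166 0.248]
t4 0.3 s max 0.179 l [0.1   0.217]
t4 0.35 s max 0.025 l [-0.061  0.071]
t4 0.4 s max 0.039 l [-0.062  0.07 ]
t4 0.45 s max 0.045 l [-0.128  0.04 ]
t4 0.5 s max 0.038 l [-0.132 -0.008]
t4 0.55 s max 0.055 l [-0.158 -0.068]
t4 0.6 s max 0.055 l [-0.152 -0.102]
s4 0.1 s max 0.062 l [-0.044  0.047]
s4 0.15 s max 0.062 l [-0.063  0.068]
s4 0.2 s max -0.001 l [-0.067  0.069]
s4 0.25 s max -0.026 l [-0.036  0.038]
s4 0.3 s max -0.023 l [-0.056  0.042]
s4 0.35 s max -0.036 l [-0.098  0.047]
s4 0.4 s max -0.031 l [-0.133  0.047]
s4 0.45 s max -0.023 l [-0.134  0.028]
```

```bash
python3 - <<'E'
from h import *
from an import load
p,d,c=load('s4'); W=cloud(d,c)
p0,d0,c0=load('side0')
m=(d>0)&(d0-d>.03)
X=W[m]; T=C+.06*dd-.09*ee
s=(X[:,:2]-T)@dd; l=(X[:,:2]-T)@ee
for z0 in np.arange(.13,.3,.015):
    q=(X[:,2]>=z0)&(X[:,2]<z0+.015)&(abs(s)<.2)&(abs(l)<.028)
    if q.sum()>3: print(round(z0,3),q.sum(),'final z',round(z0-.123,3),'smin',np.round(np.sort(s[q])[2],3))
E
```

```text
0.13 315 final z 0.007 smin -0.066
0.145 237 final z 0.022 smin -0.066
0.19 56 final z 0.067 smin -0.034
0.205 165 final z 0.082 smin -0.039
0.22 179 final z 0.097 smin -0.043
0.235 123 final z 0.112 smin -0.06
0.25 170 final z 0.127 smin -0.067
0.265 193 final z 0.142 smin -0.07
0.28 202 final z 0.157 smin -0.074
0.295 183 final z 0.172 smin -0.08
```

```bash
python3 - <<'E'
from h import *
manip.move_l(traytcp(.112,-.085,.065),OP,max_speed=.2)
manip.move_l(traytcp(.112,0,.03),OP,max_speed=.2)
f0=np.array(manip.current_force()); print('f0',f0, manip.current_time())
manip.move_l(traytcp(.112,0,.0155),OP,max_speed=.1)
print(np.array(manip.current_force())-f0)
for s in np.arange(.1105,.0995,-.0015):
    manip.move_l(traytcp(s,0,.0155),OP,max_speed=.05)
    f=np.array(manip.current_force())-f0; print(round(s,4),np.round([f[:2]@dd,f[:2]@ee,f[2]],2))
    if f[:2]@dd>4: break
for z in (.014,.0125,.011,.0095,.008):
    manip.move_l(traytcp(s+.001,0,z),OP,max_speed=.05)
    f=np.array(manip.current_force())-f0; print(z,np.round([f[:2]@dd,f[:2]@ee,f[2]],2))
    if f[2]>3: break
print(manip.current_time())
save('side','s5')
E
```

```text
f0 [-1.24415163 -0.13674615 -1.73193909] 8.75
[1.50314003 0.62485354 0.07787254]
0.1105 [0.21 0.77 1.09]
0.109 [-0.19  0.87 -0.37]
0.1075 [-0.96  0.85 -0.1 ]
0.106 [ 0.49  0.95 -0.79]
0.1045 [-0.8   0.44 -0.88]
0.103 [-0.48  1.55 -0.28]
0.1015 [ 8.56  2.84 -0.53]
0.014 [-0.28  0.83 -0.23]
0.0125 [-0.66 -2.69 17.96]
11.2917
```

View pics/s5.png

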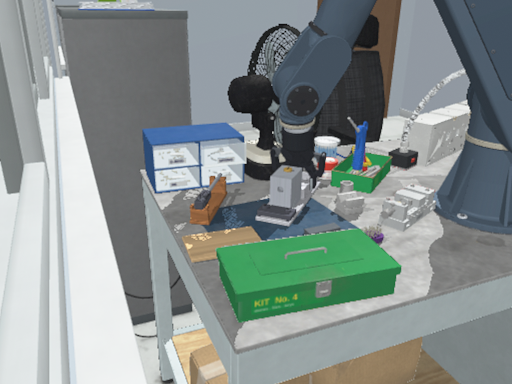

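```bash
python3 - <<'E'
from h import *
manip.move_l(traytcp(.1025,0,.0132),OP,max_speed=.05)
print(manip.current_force())
manip.set_gripper(1.0)
print(manip.current_force(),manip.current_grip_width())
P=np.array(manip.current_ee_pos())
manip.move_l(P-OP[:,0]*.17,max_speed=.2)
print(manip.current_time(),manip.current_force())
savew('w6');save('side','s6')
E
python3 - <<'E'
from h import *
from an import *
p,d,c,W,L=toolcloud('w6')
X=W; s=(X[...,:2]-C)@dd; l=(X[...,:2]-C)@ee
m=(W[...,2]>.028)&(W[...,2]<.045)&(s>.03)&(s<.2)&(abs(l)<.06)&(d>.2)
q=np.stack([s[m],l[m]],1)*1000; print(len(q),cv2.minAreaRect(q.astype(np.float32)),np.median(W[m][:,2]))
m=(W[...,2]>.075)&(W[...,2]<.11)&(abs(s)<.06)&(abs(l)<.04)&(d>.2)
q=np.stack([s[m],l[m]],1)*1000; print(len(q),cv2.minAreaRect(q.astype(np.float32)) if len(q) else '',np.median(W[m][:,2]))
E
```

```text
[-0.28096252  0.9528247   6.31595505]
[-0.65849442  1.15151845  0.15951147] 0.9993039204742368
12.9333 [-0.32145872  0.51808391 -0.69079676]
1088 ((122.49996185302734, 4.683185577392578), (170.28163146972656, 84.3458251953125), 9.406240463256836) 0.034494302028971385
2754 ((21.79033660888672, 1.1189346313476562), (37.0522346496582, 50.16670608520508), 0.10849949717521667) 0.09114476378415134
```

View pics/w6.png

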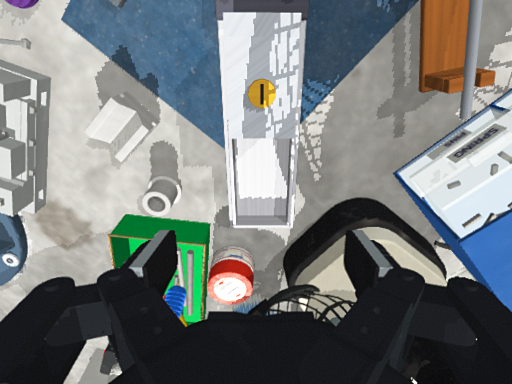

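View pics/s6.png

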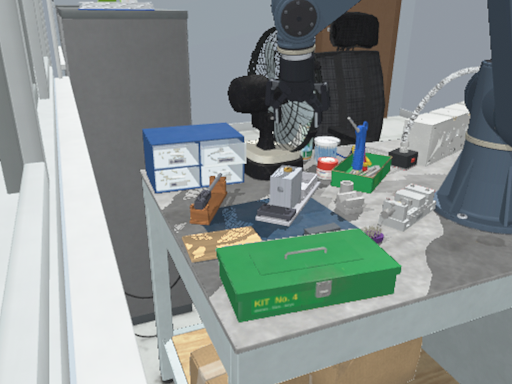

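```bash
python3 - <<'E'
from h import *
O=ori(-1.9*D,0)
P=np.array([.6525,.14,.095])
print(manip.current_ee_pos(),manip.inverse_kinematics(P,O))
manip.move_ptp(P,O)
print(manip.current_time(),manip.current_force())
savew('w7');save('side','s7');save('top','t7')
E
python3 - <<'E'
from an import *
from h import *
p,d,c,W,L=toolcloud('w7')
for y in np.arange(-.03,.2,.01):
    q=W[(W[...,2]>.043)&(W[...,2]<.07)&(abs(W[...,0]-.65)<.04)&(W[...,1]>=y)&(W[...,1]<y+.01)&(d>.16)]
    if len(q)>3: print(round(y,3),len(q),np.round([q[:,0].min(),q[:,0].max(),q[:,0].mean(),np.median(q[:,2])],4))
p,d,c=load('t7');W=cloud(d,c);s=(W[...,:2]-C)@dd; l=(W[...,:2]-C)@ee
for (a,b,z0,z1) in ((.03,.2,.028,.045),(-.06,.06,.075,.11)):
    m=(W[...,2]>z0)&(W[...,2]<z1)&(s>a)&(s<b)&(abs(l)<.045)
    q=np.stack([s[m],l[m]],1)*1000; print(len(q),cv2.minAreaRect(q.astype(np.float32)))
E
```

```text
[ 0.45481673 -0.01120059  0.13641377] [ 1.41619908e-01  6.61986112e-01  1.40267781e+00 -4.44089210e-16
  1.07692873e+00  1.74781164e-01]
13.9917 [-0.99361115 -0.66556363  0.33542877]
0.01 116 [0.6311 0.6696 0.651  0.0499]
0.02 247 [0.63   0.67   0.649  0.0488]
0.03 94 [0.6459 0.6548 0.6503 0.0497]
0.04 91 [0.6463 0.6551 0.6507 0.0497]
0.05 84 [0.6467 0.6553 0.6513 0.0498]
0.06 87 [0.648  0.6556 0.6519 0.0497]
0.07 93 [0.6484 0.6569 0.6523 0.0499]
0.08 100 [0.6488 0.6571 0.6529 0.0496]
0.09 101 [0.6491 0.6574 0.6532 0.0497]
0.1 95 [0.6471 0.6603 0.6536 0.05  ]
0.11 186 [0.6441 0.6637 0.654  0.0555]
0.12 263 [0.6443 0.6639 0.6542 0.0558]
0.13 285 [0.6447 0.6648 0.6545 0.056 ]
0.14 291 [0.6451 0.6652 0.6553 0.0559]
0.15 300 [0.6455 0.6653 0.6554 0.056 ]
0.16 314 [0.646  0.6761 0.6563 0.056 ]
0.17 478 [0.6371 0.6761 0.6564 0.0555]
0.18 142 [0.6367 0.6753 0.6551 0.0542]
193 ((116.93243408203125, -0.073944091796875), (66.50556182861328, 99.71501159667969), 89.59381103515625)
0 ((0.0, 0.0), (0.0, 0.0), 0.0)
```

View pics/w7.png

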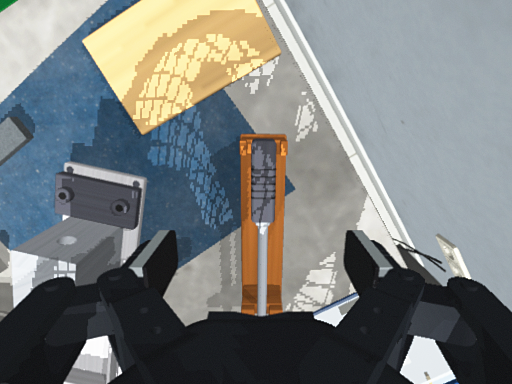

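View pics/t7.png

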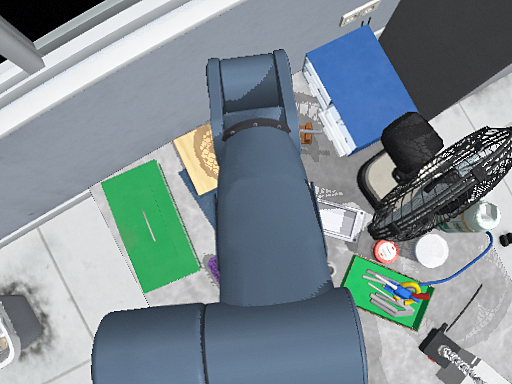

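```bash
python3 - <<'E'
from an import *
from h import *
for n in ('w7','top0'):
    if n=='w7': p,d,c,W,L=toolcloud(n); ok=d>.16
    else: p,d,c=load(n); W=cloud(d,c); ok=d>0
    m=ok&(W[...,2]>.0525)&(W[...,2]<.064)&(abs(W[...,0]-.6545)<.012)&(W[...,1]>.09)&(W[...,1]<.21)
    q=W[m]; print(n,len(q),cv2.minAreaRect((q[:,:2]*1000).astype(np.float32)),np.median(q[:,2]),np.percentile(q[:,1],[0,1,99,100]))
    # post edges: rest rect
    m=ok&(W[...,2]>.006)&(W[...,2]<.07)&(abs(W[...,0]-.6545)<.05)&(W[...,1]>.03)&(W[...,1]<.22)
    k=cv2.connectedComponentsWithStats(m.astype(np.uint8)); i=1+k[2][1:,4].argmax(); q=W[k[1]==i]; print(cv2.minAreaRect((q[:,:2]*1000).astype(np.float32)),q[:,1].max())
    # axis fit of shank
    m=ok&(W[...,2]>.045)&(W[...,2]<.056)&(abs(W[...,0]-.6515)<.009)&(W[...,1]>.03)&(W[...,1]<.1)
    q=W[m]; print('shank',np.polyfit(q[:,1]-.14,q[:,0],1))
    m=ok&(W[...,2]>.0525)&(W[...,2]<.064)&(abs(W[...,0]-.6545)<.012)&(W[...,1]>.112)&(W[...,1]<.16)
    q=W[m]; print('handle',np.polyfit(q[:,1]-.14,q[:,0],1))
E
```

```text
w7 2030 ((655.304931640625, 145.86549377441406), (73.62133026123047, 19.87649917602539), 87.54712677001953) 0.055912558238194535 [0.10907287 0.11375674 0.1822314  0.18288509]
((653.5485229492188, 106.25347137451172), (154.0947265625, 44.03820037841797), 87.5990982055664) 0.18364804276233546
shank [0.04973319 0.6555251 ]
handle [0.03860702 0.65486767]
top0 251 ((653.3369750976562, 138.34800720214844), (85.95305633544922, 20.16689682006836), 87.80418395996094) 0.05616703614070401 [0.09545575 0.111645   0.18109289 0.18132835]
((651.5950927734375, 105.71752166748047), (152.39817810058594, 45.786197662353516), 87.48238372802734) 0.18155931482087623
shank [0.04486403 0.65347362]
handle [0.04045753 0.65303192]
```

```bash
cat >> h.py <<'E'
PY=-2.45*D; OPU=ori(PY,0); GP=np.array([.6550,.1425,-.012])
dp=np.array([np.sin(PY),-np.cos(PY),0])
E
python3 - <<'E'
from h import *
print(dp)
manip.move_l(GP,OPU,max_speed=.2)
print(manip.current_force())
savew('w8a')
manip.set_gripper(0.1,effort=90)
print(manip.current_time(),manip.current_force(),manip.current_grip_width(),manip.current_ee_pos())
savew('w8');save('side','s8')
E
python3 - <<'E'
from an import *
p,d,c,W,L=toolcloud('w8')
m=(d>0)&(d<.2)&(abs(L[...,1])<.03)&(abs(L[...,2])<.012)&(L[...,0]>-.12)
q=L[m]; print(np.percentile(q[:,0],[95,99,100]))
im=cv2.imread('pics/s8.png')[120:240,140:300]; cv2.imwrite('pics/s8z.png',cv2.resize(im,None,fx=5,fy=5,interpolation=2))
E
```

```text
[-0.04274754 -0.99908591  0.        ]
[0.38564905 0.45392329 0.74339117]
15.4917 [-0.88741277 -0.37950105  4.89691268] 0.21553329564632268 [ 0.65529889  0.14252774 -0.01156297]
[-0.01243136 -0.01031324 -0.0087945 ]
```

View pics/w8.png

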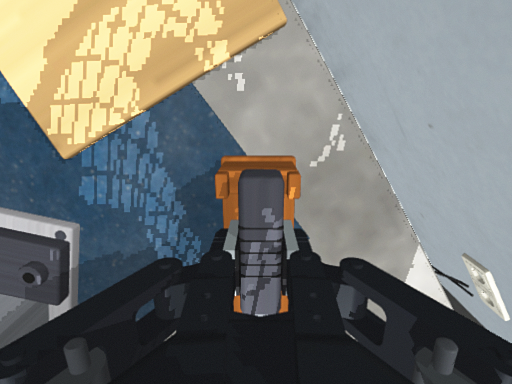

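View pics/s8z.png

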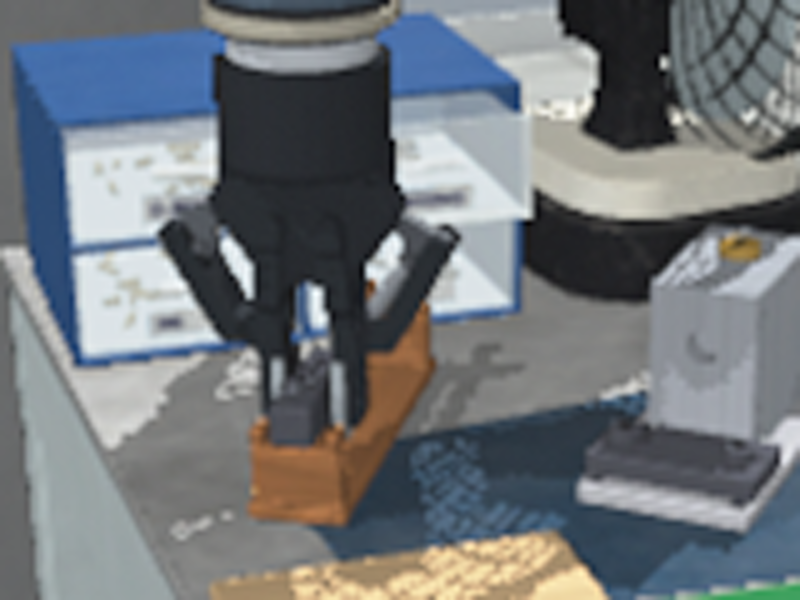

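```bash
cat >> an.py <<'E'
def ray(c,u,v):
    n=cv2.undistortPoints(np.array([[[u,v]]],float),np.array(c['camera_matrix']),np.array([float(c['k1']),0,0,0.])).ravel()
    R=np.array(c['R']);t=np.array(c['t']).ravel(); o=-R.T@t; r=R.T@np.array([n[0],n[1],1]); return o,r
E
python3 - <<'E'
from an import *
from h import C,dd,ee,cloud
for n in ('side0','s8'):
    p,d,c=load(n); W=cloud(d,c)
    s=(W[...,:2]-C)@dd; l=(W[...,:2]-C)@ee
    m=(abs(l)<.03)&(s<-.03)&(s>-.055)&(W[...,2]>.035)&(W[...,2]<.088)
    q=np.stack([s[m],l[m],W[m][:,2]],1); print('face s',np.median(q[:,0]),'l',np.percentile(q[:,1],[0,1,99,100]),'z',q[:,2].max(),len(q))
    k=np.polyfit(q[:,1],q[:,0],1); print(k)
    for (u,v) in ((280.2,189),):
        o,r=ray(c,u,v)
        s0=(o[:2]-C)@dd; sr=r[:2]@dd; tt=(-.0435-s0)/sr; X=o+tt*r; print('hole l,z',(X[:2]-C)@ee,X[2])
im=cv2.imread('pics/side0.png')[165:225,265:310]; cv2.imwrite('pics/s0zz.png',cv2.resize(im,None,fx=10,fy=10,interpolation=0))
E
```

```text
face s -0.04351827183517999 l [-0.02532486 -0.02459143  0.02539871  0.02626175] z 0.08771842909282651 480
[-0.05366851 -0.04304269]
hole l,z -0.00032068101201231417 0.06492525499175805
face s -0.04351165201091102 l [-0.02493399 -0.02460628  0.02503957  0.02640497] z 0.08766000429535595 490
[-0.04417238 -0.04303086]
hole l,z -0.00032068101201231417 0.06492525499175805
```

View pics/s0zz.png

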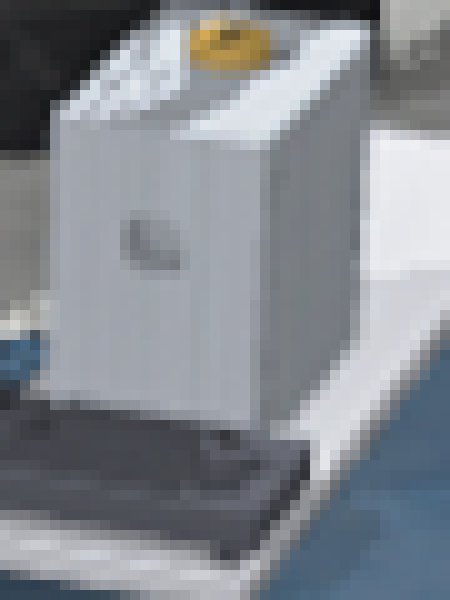

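```bash
cat >> h.py <<'E'
OD=ori(A-np.pi/2,0)
B=C-.0435*dd+.0005*ee   # bore_in xy
def drv(depth,l=0.,z=.064):
    p=B+dd*(depth-.160)+ee*l
    return np.array([p[0],p[1],z-.0586])
E
python3 - <<'E'
from h import *
P=np.array(manip.current_ee_pos())
print(manip.inverse_kinematics(drv(-.03),OD),manip.inverse_kinematics(drv(.11),OD))
manip.move_l(P+[0,0,.004],max_speed=.05)
print(manip.current_force())
manip.move_l(P+[0,0,.025]-dp*.012,max_speed=.1)
manip.move_l(P+[0,0,.075]-dp*.03,max_speed=.2)
print(manip.current_force(),manip.current_time(),manip.current_grip_width())
X=drv(-.03); X[2]+=.05
manip.move_l(X,OD,max_speed=.25)
manip.move_l(drv(-.03),OD,max_speed=.2)
manip.dwell(.1)
print(manip.current_force(),manip.current_time(),manip.current_ee_pos()-drv(-.03))
savew('w9');save('side','s9');save('top','t9')
E
python3 - <<'E'
import cv2
im=cv2.imread('pics/s9.png')[140:260,180:340]; cv2.imwrite('pics/s9z.png',cv2.resize(im,None,fx=5,fy=5,interpolation=2))
im=cv2.imread('pics/t9.png')[110:230,170:330]; cv2.imwrite('pics/t9z.png',cv2.resize(im,None,fx=5,fy=5,interpolation=2))
E
```

```text
[ 4.20000534e-01  6.89351543e-01  1.61931897e+00 -4.44089210e-16
  8.32922137e-01  6.76040336e-01] [ 2.10648958e-01  5.74575390e-01  1.85353058e+00 -4.44089210e-16
  7.13486687e-01  4.66688759e-01]
[-0.40893716  1.20635847 -2.83812634]
[-0.08370281 -0.45991474 -2.31871116] 16.65 0.2220757982601192
[-0.24130104 -0.16130513 -2.27254728] 17.975 [ 1.19354164e-03 -4.85335022e-05  1.31243696e-03]
```

View pics/s9z.png

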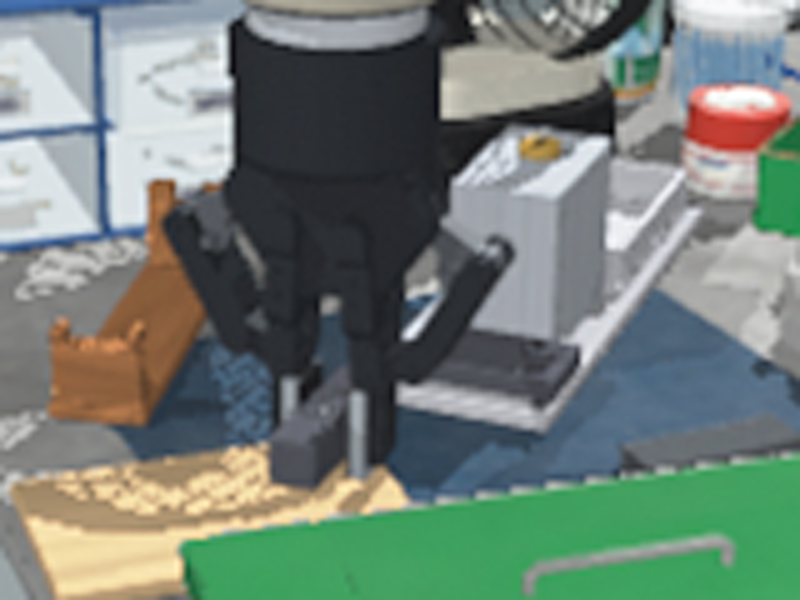

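View pics/t9z.png

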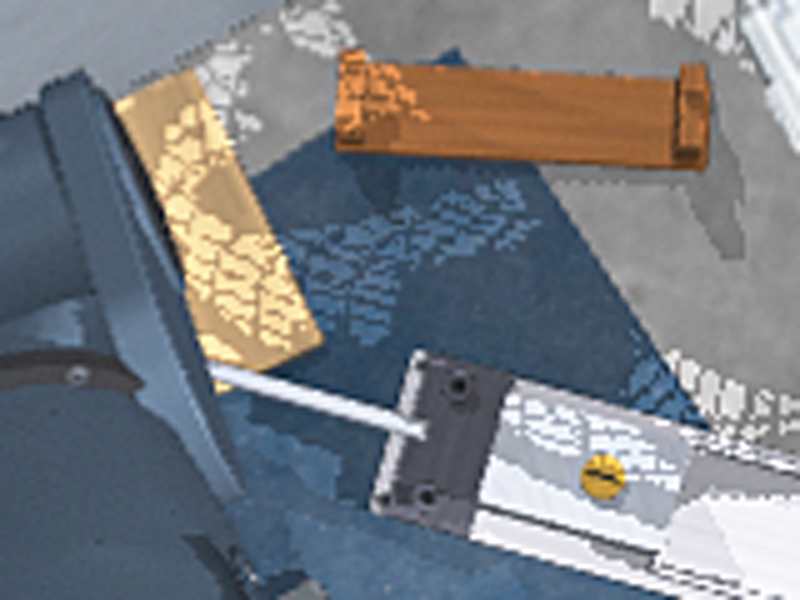

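View pics/w9.png

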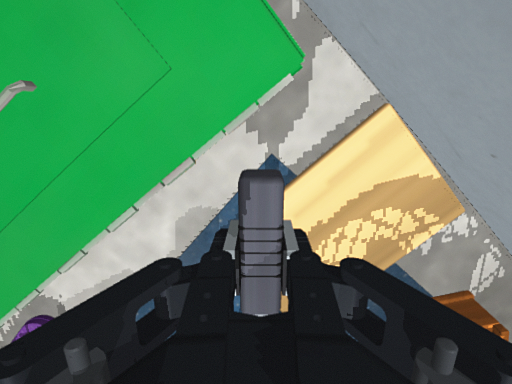

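```bash
python3 - <<'E'
from h import *
from an import *
print(manip.current_ee_pos()-drv(-.03))
p,d,c=load('t9'); W=cloud(d,c)
s=(W[...,:2]-C)@dd; l=(W[...,:2]-C)@ee
m=(abs(l)<.02)&(s<-.06)&(s>-.16)&(W[...,2]>.05)&(W[...,2]<.09)
q=np.stack([s[m],l[m],W[m][:,2]],1)*1000; print(len(q),q.min(0),q.max(0))
for a in np.arange(-160,-60,10):
    k=q[(q[:,0]>=a)&(q[:,0]<a+10)]
    if len(k): print(a,len(k),np.round([k[:,1].min(),k[:,1].max(),k[:,1].mean(),np.median(k[:,2])],2))
m=(W[...,2]>.075)&(W[...,2]<.11)&(abs(s)<.06)&(abs(l)<.04)
q=np.stack([s[m],l[m]],1)*1000;print('block',cv2.minAreaRect(q.astype(np.float32)))
m=(W[...,2]>.028)&(W[...,2]<.045)&(s>.03)&(s<.2)&(abs(l)<.045)
q=np.stack([s[m],l[m]],1)*1000;print('tray',cv2.minAreaRect(q.astype(np.float32)))
E
```

```text
[0.000785   0.00021249 0.0012354 ]
152 [-159.61110354   -3.77309031   60.67357636] [-72.96092799   5.22929844  73.2766972 ]
-160 17 [-3.44  4.8   0.6  68.05]
-150 17 [-3.69  4.91  0.56 67.37]
-140 19 [-3.33  4.85  0.55 67.49]
-130 16 [-3.37  4.59  0.68 67.85]
-120 16 [-3.35  4.73  0.54 67.32]
-110 19 [-3.45  5.23  0.39 69.28]
-100 18 [-3.44  4.7   0.49 66.5 ]
-90 17 [-3.77  4.93  0.54 67.3 ]
-80 13 [-3.5   4.14  0.46 67.09]
block ((-0.01535797119140625, -0.1502094268798828), (50.118797302246094, 84.29090118408203), 89.81128692626953)
tray ((101.95279693603516, 0.10938262939453125), (66.60340881347656, 130.70521545410156), 89.80394744873047)
```

```bash
cat > drive.py <<'E'
from h import *
import sys
def go(depths,sp,lim=30):
    for x in depths:
        manip.move_l(drv(x,-.0006),OD,max_speed=sp)
        f=np.array(manip.current_force())
        print(round(x,3),np.round([f[:2]@dd,f[:2]@ee,f[2]],2),end=' | ')
        if -(f[:2]@dd)>lim or abs(f[:2]@ee)>10 or abs(f[2]+2.3)>10: print('LIMIT'); return False
    return True
E
python3 - <<'E'
from drive import *
ok=go([-.004,.003,.01,.016,.022,.03],.06)
print(manip.current_time(),manip.current_grip_width())
save('side','s10');save('top','t10')
E
python3 - <<'E'
import cv2
im=cv2.imread('pics/s10.png')[140:260,180:340]; cv2.imwrite('pics/s10z.png',cv2.resize(im,None,fx=5,fy=5,interpolation=2))
E
```

```text
-0.004 [-0.76  0.22 -1.91] | 0.003 [ 0.62 -0.66 -2.21] | 0.01 [-0.16 -0.09 -1.7 ] | 0.016 [ 0.92  0.4  -1.67] | 0.022 [-0.44 -0.08 -2.01] | 0.03 [-0.25  0.21 -2.47] | 20.025 0.22170562766948337
```

View pics/s10z.png

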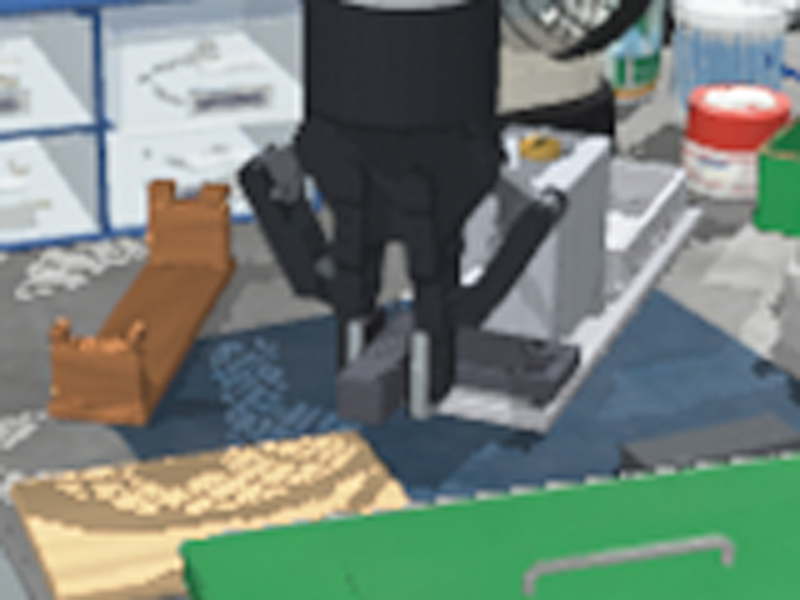

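```bash
python3 - <<'E'
import cv2
im=cv2.imread('pics/t10.png')[150:250,230:380]; cv2.imwrite('pics/t10z.png',cv2.resize(im,None,fx=5,fy=5,interpolation=2))
E
```

```text
(no output)
```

View pics/t10z.png

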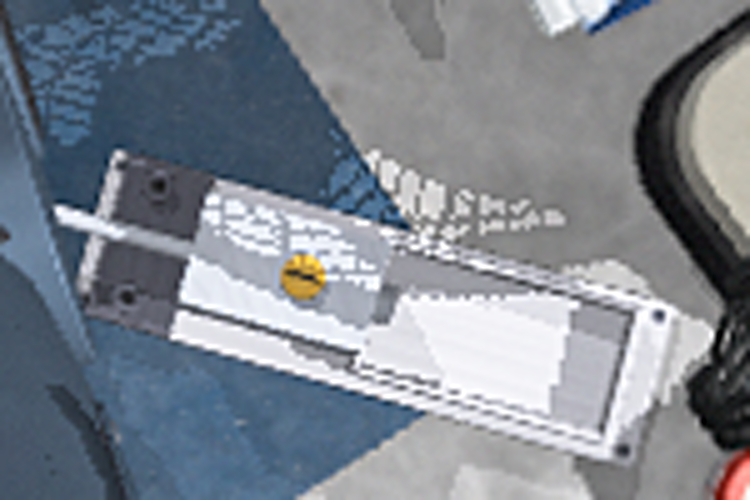

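```bash
python3 - <<'E'
from drive import *
ok=go([.05,.07],.06)
print(manip.current_time(),manip.current_grip_width())
save('top','t11')
if ok: ok=go([.085,.1],.05); save('top','t12')
if ok: ok=go([.106],.04)
manip.dwell(.2)
print(manip.current_time())
save('top','t13')
E
python3 - <<'E'
import cv2,numpy as np
ims=[cv2.resize(cv2.imread(f'pics/t{i}.png')[170:240,280:380],None,fx=4,fy=4,interpolation=2) for i in (11,12,13)]
cv2.imwrite('pics/t111213.png',np.hstack(ims)[:, :1200] if 0 else np.vstack([np.hstack(ims[:2]),np.hstack([ims[2],ims[2]*0])]))
E
```

```text
0.05 [-0.47  0.22 -1.97] | 0.07 [-0.94 -0.07 -2.53] | 21.0917 0.21991574553981222
0.085 [-0.66  0.56 -1.72] | 0.1 [-0.78 -1.   -1.83] | 0.106 [ 0.86  0.44 -1.71] | 22.5917
```

View pics/t111213.png

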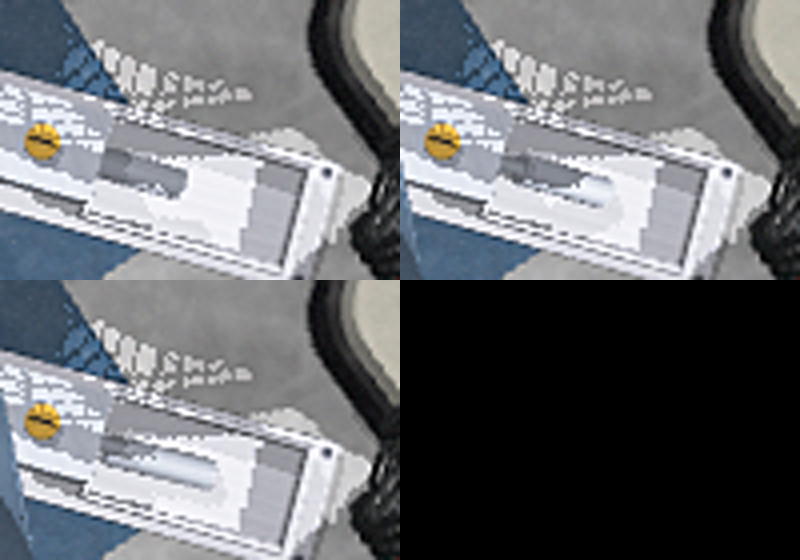

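```bash
python3 - <<'E'
from h import *
from an import *
for n in ('t12','t13'):
    p,d,c=load(n); W=cloud(d,c)
    s=(W[...,:2]-C)@dd; l=(W[...,:2]-C)@ee
    for a in range(40,165,8):
        m=(s*1000>=a)&(s*1000<a+8)&(abs(l)<.028)
        print(n,a,np.round([W[m][:,2].max()*1000, 1000*l[m][W[m][:,2]>.026].mean() if (W[m][:,2]>.026).any() else 0],1),end=' ; ')
    print()
E
```

```text
t12 40 [94.5 -2.6] ; t12 48 [71.2 -0.8] ; t12 56 [67.9 -1.6] ; t12 64 [60.9 -0.5] ; t12 72 [57.5 -0.5] ; t12 80 [52.1 -0.2] ; t12 88 [48.9 -0.1] ; t12 96 [42.3 -0.1] ; t12 104 [37.5  0.5] ; t12 112 [32.6 -1.2] ; t12 120 [21.2  0. ] ; t12 128 [21.2  0. ] ; t12 136 [20.1  0. ] ; t12 144 [20.7  0. ] ; t12 152 [20.1  0. ] ; t12 160 [256.6  -3.9] ; 
t13 40 [96.1 -3.1] ; t13 48 [69.8 -1.8] ; t13 56 [73.2 -3.1] ; t13 64 [34.5 -1.9] ; t13 72 [36.3 -0.9] ; t13 80 [35.8 -0.7] ; t13 88 [35.1 -0.1] ; t13 96 [36.   0.2] ; t13 104 [36.8  0.5] ; t13 112 [32.6  0.2] ; t13 120 [21.9  0. ] ; t13 128 [20.4  0. ] ; t13 136 [21.3  0. ] ; t13 144 [20.3  0. ] ; t13 152 [21.2  0. ] ; t13 160 [258.2  -4.7] ;
```

```bash
python3 - <<'E'
from drive import *
manip.move_l(drv(-.02,-.0006),OD,max_speed=.15)
X=drv(-.03,-.0006); X[2]+=.06
manip.move_l(X,OD,max_speed=.2)
Q=GP+[0,0,.075]-dp*.03
manip.move_l(Q,OPU,max_speed=.25)
manip.move_l(GP+[0,0,.035]-dp*.014,max_speed=.15)
manip.dwell(.1)
print(manip.current_force(),manip.current_time(),manip.current_ee_pos()-(GP+[0,0,.035]-dp*.014),manip.current_grip_width())
savew('w14');save('side','s14');save('top','t14')
E
python3 - <<'E'
import cv2,numpy as np
from h import *
from an import *
im=cv2.imread('pics/s14.png')[120:240,140:300]; cv2.imwrite('pics/s14z.png',cv2.resize(im,None,fx=5,fy=5,interpolation=2))
im=cv2.imread('pics/t14.png')[90:250,200:400]; cv2.imwrite('pics/t14z.png',cv2.resize(im,None,fx=4,fy=3.7,interpolation=2))
p,d,c=load('s14'); W=cloud(d,c)
m=(abs(W[...,0]-.65)<.012)&(W[...,2]>.055)&(W[...,2]<.105)&(W[...,1]<.1)&(W[...,1]>-.02)
for y in np.arange(-.02,.1,.01):
    k=m&(W[...,1]>=y)&(W[...,1]<y+.01)
    if k.sum()>2: print(round(y,2),k.sum(),np.round(W[k].mean(0),4),np.round(W[k][:,2].max(),4))
E
```

```text
[ 1.18018316 -0.56631992 -1.29886884] 25.4417 [0.00051998 0.00081753 0.00121428] 0.21981555754723087
-0.02 30 [ 0.6581 -0.0147  0.0884] 0.1008
0.01 3 [0.6497 0.0161 0.0859] 0.0864
0.02 3 [0.6509 0.0261 0.0858] 0.0863
0.03 6 [0.6513 0.0359 0.0853] 0.0866
0.04 3 [0.6501 0.0454 0.0857] 0.0861
0.05 5 [0.6516 0.0548 0.0857] 0.0875
```

View pics/s14z.png

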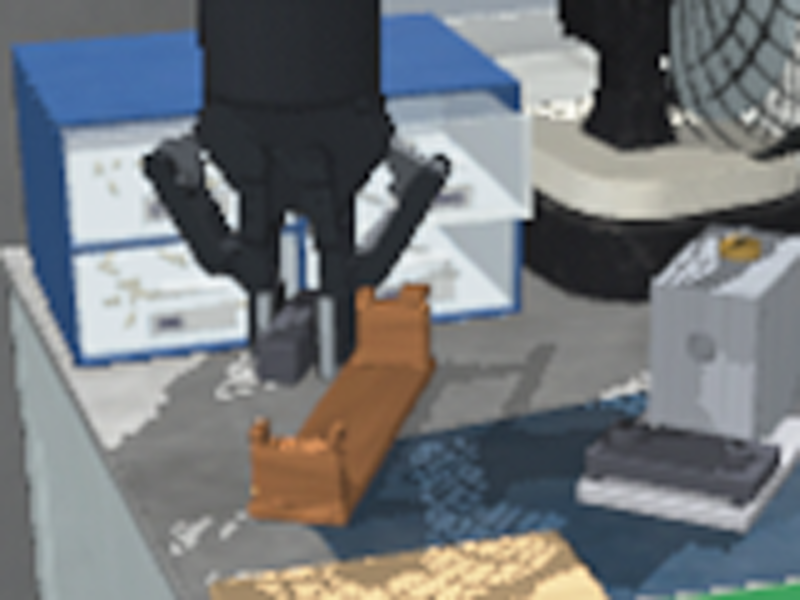

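View pics/t14z.png

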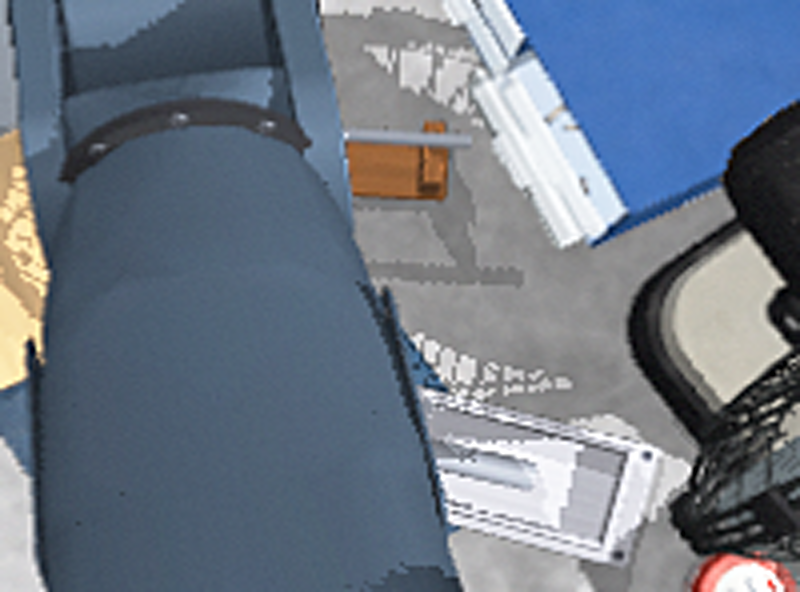

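```bash
python3 - <<'E'
from h import *
manip.move_l(GP+[0,0,.014]-dp*.003,max_speed=.1)
manip.move_l(GP+[0,0,.006],max_speed=.05)
f0=np.array(manip.current_force());print(f0)
for z in (.004,.0025,.001,0,-.001,-.002):
    manip.move_l(GP+[0,0,z],max_speed=.05)
    f=np.array(manip.current_force()); print(z,np.round(f,2),np.round(manip.current_ee_pos(),4))
    if f[2]-f0[2]>4 or np.hypot(*(f-f0)[:2])>6: break
print(manip.current_time())
savew('w15');save('side','s15')
E
python3 - <<'E'
import cv2,numpy as np
im=cv2.imread('pics/s15.png')[120:240,140:300]; cv2.imwrite('pics/s15z.png',cv2.resize(im,None,fx=5,fy=5,interpolation=2))
E
```

```text
[-0.32609882 -0.80038751 -2.07497292]
0.004 [ 0.08 -0.18 -2.65] [ 0.655   0.1426 -0.008 ]
0.0025 [-0.2  -0.09 -1.06] [ 0.655   0.1425 -0.0096]
0.001 [-0.13  0.2  -1.21] [ 0.6549  0.1425 -0.0111]
0 [-1.16  0.37  2.97] [ 0.6552  0.1425 -0.0115]
27.3
```

View pics/s15z.png

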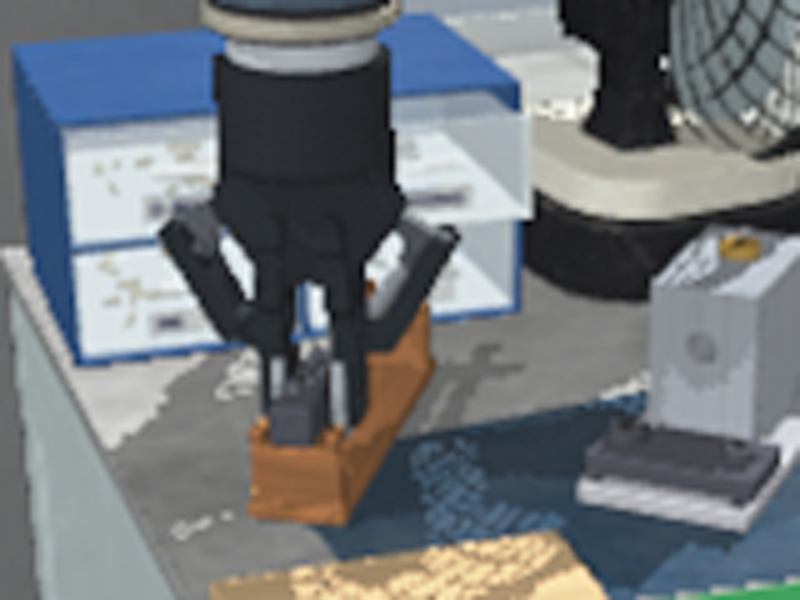

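View pics/w15.png

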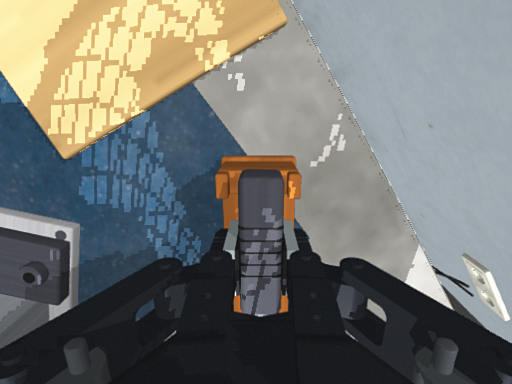

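Identical to the pre-grasp view: the handle sits in the notch at (262, 240) and contact comes at the same height. Next I release, rise and check.

```bash
python3 - <<'E'
from h import *
manip.set_gripper(0.5); manip.set_gripper(1.0)
print(manip.current_force(),manip.current_grip_width())
manip.move_l(GP+[0,0,.107],max_speed=.15)
savew('w16')
manip.move_l(np.array([.55,.22,.25]),max_speed=.3)
q=np.array(manip.current_qpos()); q[0]+=.9
manip.move_j(q)
print(manip.current_time())
save('side','s16');save('top','t16')
E
python3 - <<'E'
import cv2,numpy as np
from an import *
from h import *
im=cv2.imread('pics/s16.png')[140:265,140:340]; cv2.imwrite('pics/s16z.png',cv2.resize(im,None,fx=4,fy=4,interpolation=2))
im=cv2.imread('pics/t16.png')[90:250,160:400]; cv2.imwrite('pics/t16z.png',cv2.resize(im,None,fx=3.3,fy=3.3,interpolation=2))
for n in ('w7','w16','top0','t16'):
    if n[0]=='w': p,d,c,W,L=toolcloud(n); ok=d>.16
    else: p,d,c=load(n); W=cloud(d,c); ok=d>0
    m=ok&(W[...,2]>.0525)&(W[...,2]<.064)&(abs(W[...,0]-.6545)<.012)&(W[...,1]>.105)&(W[...,1]<.21)
    q=W[m]; print(n,np.round(np.percentile(q[:,1],[0,1,99,100]),4),np.polyfit(q[:,1]-.14,q[:,0],1),np.median(q[:,2]))
    m=ok&(W[...,2]>.045)&(W[...,2]<.056)&(abs(W[...,0]-.6515)<.009)&(W[...,1]>.03)&(W[...,1]<.1)
    q=W[m]; print('  shank',np.polyfit(q[:,1]-.14,q[:,0],1),np.median(q[:,2]))
p,d,c=load('t16');W=cloud(d,c);s=(W[...,:2]-C)@dd; l=(W[...,:2]-C)@ee
m=(W[...,2]>.027)&(W[...,2]<.045)&(s>.05)&(s<.158)&(abs(l)<.025)
print('pin',cv2.minAreaRect((np.stack([s[m],l[m]],1)*1000).astype(np.float32)),np.median(W[m][:,2]))
m=(W[...,2]>.028)&(W[...,2]<.045)&(s>.038)&(s<.2)&(abs(l)<.045)
print('tray',cv2.minAreaRect((np.stack([s[m],l[m]],1)*1000).astype(np.float32)))
m=(W[...,2]>.006)&(W[...,2]<.016)&(W[...,0]>.35)&(W[...,0]<.43)&(W[...,1]>.14)&(W[...,1]<.22)
k=cv2.connectedComponentsWithStats(m.astype(np.uint8)); i=1+k[2][1:,4].argmax(); print('stone',cv2.minAreaRect((W[k[1]==i][:,:2]*1000).astype(np.float32)))
E
```

```text
[-0.066015    0.23453113  0.11387239] 1.000481257388398
31.8667
w7 [0.1091 0.1138 0.1822 0.1829] [0.03703522 0.65486823] 0.055912558238194535
  shank [0.04973319 0.6555251 ] 0.049754042738886915
w16 [0.1099 0.1126 0.1823 0.183 ] [0.03361627 0.65621173] 0.05593932735289825
  shank [0.05042067 0.65657321] 0.04982659808508103
top0 [0.1093 0.1117 0.1811 0.1813] [0.034136 0.65299 ] 0.056171193957559644
  shank [0.04486403 0.65347362] 0.05012601362360835
t16 [0.1071 0.1094 0.1813 0.1815] [0.04895853 0.65458399] 0.0560251704925669
  shank [0.04361244 0.65433953] 0.04979784901242711
pin ((82.67764282226562, -0.6486930847167969), (64.09698486328125, 17.46440315246582), 1.3079167604446411) 0.03128329050807603
tray ((104.69389343261719, 0.15777587890625), (67.24710845947266, 124.41109466552734), 89.42736053466797)
stone ((389.6526794433594, 178.7771453857422), (74.90937805175781, 25.104169845581055), 31.664270401000977)
```

View pics/s16z.png

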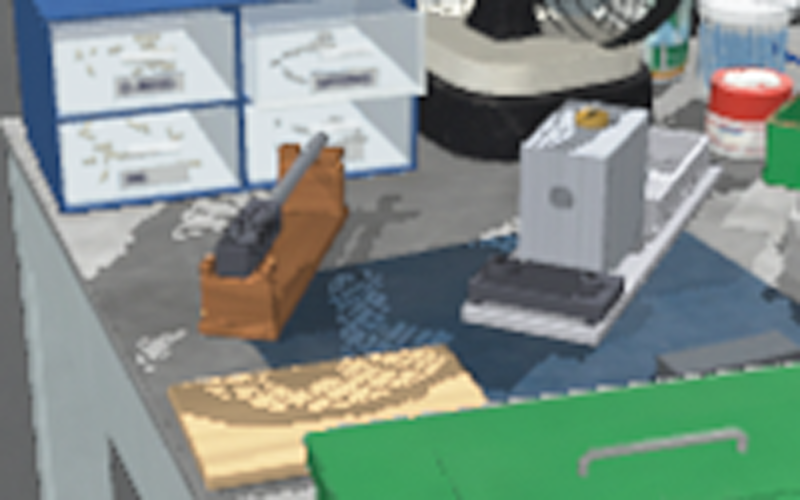

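View pics/t16z.png

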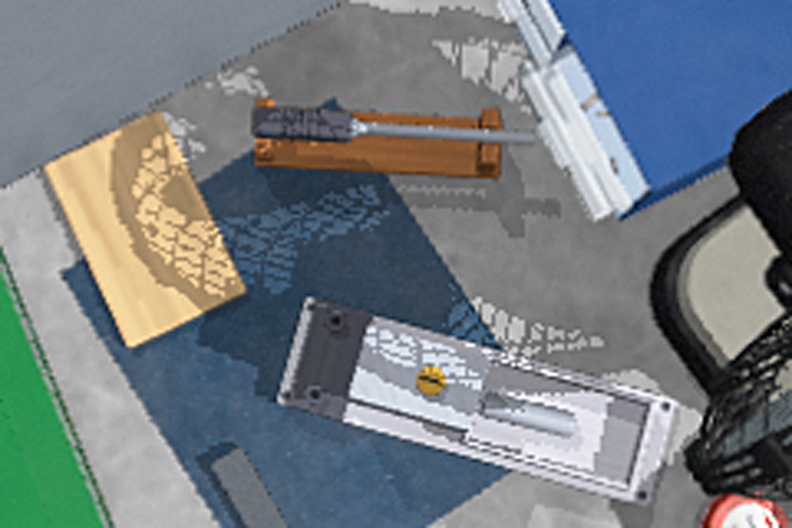

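```bash
python3 - <<'E'
from h import *
print(manip.current_time(),np.abs(manip.current_joint_vel()).max(),manip.current_force())
manip.sign_off()
E
```

```text
31.9667 0.0021682980937334797 [-0.187143   -1.54988256 -0.51421376]
the job is handed in; nothing more can be done
```

The job is done and handed in at about 32 s: tray placed and released, pin pushed out into the tray, and punch back in its rest. I got no verdict, so the results below are from my own last pictures and readings.

**What I did**
- I slid the tray lightly against the block's large-bore end (about 9 N at contact), lowered it onto the plate and let go.
- I drove the pin out with the punch until the tip was about 20 mm past the far face.
- I laid the punch back in its rest and moved the arm clear of everything.

**Last checks**
- **Tray:** it lies square to the block, within about 1 mm of its face.
- **Pin:** it lies flat inside the tray, and the gripper never touched it.
- **Punch:** it is seated at the same height and direction as before, with a sideways shift of about 1 mm.
- **Oilstone:** it has not moved. I handled nothing else and saw nothing else displaced.

**What disagreed**
- **Finger length:** the cameras showed the open fingertips about 53 mm behind the reported TCP, not the roughly 13 mm your description implies. I worked from the measured value, and the grasps fitted.
- **Camera offsets:** the top and wrist cameras differed by about 2 mm; contact with the block agreed better with the wrist camera.
- **Pin friction:** I never saw the stiff 3 to 12 N while pushing, because I read the force only after each stop. The pictures do show the pin moving out.

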